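# Grind a scoop of biscuits for the old dog

## Robot

A 6-joint arm with a two-finger parallel gripper is mounted at the origin on the work surface. World frame = base frame: x ahead of the robot, y to its left, z up, the work surface at z = 0. Lengths are in m, angles in rad, forces in N, time in s.
With the tool pointing down it reaches from about 0.275 to 0.875 m from the base axis. Payload 12.5 kg.
Tool frame: the origin (TCP) lies midway between the tips of the shut fingers; the grasp point (between the pads) lies 19 mm behind it; z points along the fingers, y is the direction in which the jaws open and shut (so a half turn about z gives the same grasp; the last joint's range is limited). The gripper opens to 85 mm and grips with 20 to 120 N. Pads are 22 mm wide; open, the fingers measure 114 mm over their backs; the gripper's body (76 mm by 85 mm) begins 54 mm behind the grasp point. The pads swing forward as they close: fully open they stand 13 mm farther back than shut.
Start: joints at [1.144, 0.351, 1.652, -0, 1.139, -0.085], TCP at [0.184, 0.518, 0.231] pointing down, gripper open.
Joint ranges: [-2.75, 2.75], [-0.79, 2.1], [0.01, 2.65], [-1.57, 4.71], [0.07, 3.14], [-2.87, 2.87]. Speed limits (rad/s): [2.22, 2.22, 2.79, 3.14, 3.14, 3.14].

## Interface

Orientations are given as a rotation vector (axis times angle).
In Python, from station import * gives the robot as it stands. Calls block until the motion is done:
- goto(position, orientation): joint-space move of the TCP to a pose.
- servo_line(position, attitude=None, rate=0.15): straight line of the TCP; attitude=None keeps the orientation; rate is the mean speed in m/s.
- set_joints(angles): joint-space move.
- gripper_to(opening, force=None): opening from 0.0 (shut) to 1.0 (fully open); force is the grip in N (None keeps the last); returns when the fingers have stopped.
- hold(seconds).
- solve_ik(position, orientation): joint angles nearest the present ones, or None.
- state(): the state.
- camera(name): name is "scene" or "top"; returns a dict with "frame" (420x560x3 uint8, red, green, blue), "z_map" (420x560 float32, m along the optical axis (not along the pixel's ray), 0 where there is no reading), "fx", "fy", "cx", "cy" (pixels), "k1" (the pictures are not rectified: a ray, as slopes to the right and down, at radius r is drawn at 1 + k1 r^2 times it, then the intrinsics apply), "extrinsics" (4x4, takes a point from camera to world coordinates). Camera axes: x right, y down, z forward; pixel columns grow to the right and rows downward; lengths in m; the calibration is good to about 2 mm. A picture is of the moment at which its call begins.
A pose or a line that the arm cannot do raises Unreachable and nothing moves.
- close_job(): hands the job in, once; it reports no verdict.
The state is a dict: "clock": time; "q": joint angles; "qd": joint speeds; "joint_torque": joint torques, N m; "eef_pos": TCP position; "ee_rot": TCP orientation; "wrist_force": force on the tool from outside, world axes, zero at the start; "moment": the same for the moment, N m; "finger_gap": opening from 0.0 (shut) to 1.0 (fully open).
Only numpy, scipy, OpenCV 4.12 (cv2) and the standard library are available. Lean on these libraries where they do the work, as an engineer would, in place of code of your own. Each camera call takes 0.05 s, during which the arm holds its last target.

## Task

The old dog cannot chew, so grind its biscuits: with the scoop, take biscuits from the open red box and tip at least three into the bowl of the electric grinder, then put the scoop down and let go of it. Swing the grinder's lid shut and press its thumb tab right down against the switch spring; the grinder runs only while the tab is held down, so finish with your fingers still holding it fully pressed. Keep your fingers off the biscuits and leave the shoe things alone.

Things in the scene. Friction and masses are not known exactly. Their poses are not given: they have to be found in the camera images.
- scoop: aluminium flat-bottomed scoop, 140 g, lying loose. Origin: centre of its underside; +x to the open lip, z up. Floor 84 mm long (lip x=+42, back wall x=-42), 74 wide, 2 thick; walls 30 mm high, the side walls step down and end at x=+20. A straight wooden handle, 18 mm wide (y), 16 deep, rises from the back wall (x=-40, z=24) to its end (x=-140, z=84)
- scoop_grip (a point): point on the handle's axis to grip, at (-110, 0, 66) mm in the scoop's frame; axes as the scoop's
- scoop_lip (a point): middle of the scoop's front lip on its underside, (42, 0, 0) mm in the scoop's frame
- box: red plastic box, fixed, 98 mm (x) by 188 mm (y), 45 mm high, walls and floor 3 mm, origin under its centre. Its lid hangs open from the +x side, sloping down from x=+50 (45 mm high) to the shelf at about x=+145; the press-button catch is on the -x side. The biscuits are packed against the +y end wall, within 70 mm of it; the -y half is empty
- box_floor (a point): centre of the box's inner floor, 3 mm above the shelf; axes as the box's
- biscuit0: round baked dog biscuit, a loose hard ball 20 mm in diameter, about 10 g, slippery (friction 0.25); origin at its centre
- biscuit1: round baked dog biscuit, a loose hard ball 20 mm in diameter, about 10 g, slippery (friction 0.25); origin at its centre
- biscuit2: round baked dog biscuit, a loose hard ball 20 mm in diameter, about 10 g, slippery (friction 0.25); origin at its centre
- biscuit3: round baked dog biscuit, a loose hard ball 20 mm in diameter, about 10 g, slippery (friction 0.25); origin at its centre
- biscuit4: round baked dog biscuit, a loose hard ball 20 mm in diameter, about 10 g, slippery (friction 0.25); origin at its centre
- biscuit5: round baked dog biscuit, a loose hard ball 20 mm in diameter, about 10 g, slippery (friction 0.25); origin at its centre
- biscuit6: round baked dog biscuit, a loose hard ball 20 mm in diameter, about 10 g, slippery (friction 0.25); origin at its centre
- biscuit7: round baked dog biscuit, a loose hard ball 20 mm in diameter, about 10 g, slippery (friction 0.25); origin at its centre
- biscuit8: round baked dog biscuit, a loose hard ball 20 mm in diameter, about 10 g, slippery (friction 0.25); origin at its centre
- grinder: flip-lid electric grinder, fixed; black motor base 118 mm across, steel bowl on it. Origin under its centre; +x to the lid hinge, -x to the switch pillar and the lid's thumb tab. Bowl 96 mm inside, 104 mm outside, inner floor 66 mm and rim 118 mm above the shelf. Pillar 18 x 26 mm at x=-63, 110 mm high
- bowl (a point): middle of the grinder's bowl, 91 mm above the shelf, halfway between bowl floor and rim. A biscuit counts as in the bowl when its centre is within 46 mm of this point
- lid_hinge (a point): middle of the lid's hinge line, (62, 0, 120) mm in the grinder's frame; the hinge runs along the grinder's y
- lid_tab (a point): middle of the lid tab's upper face, 126 mm from the hinge line; at (-64, 0, 130) mm in the grinder's frame when shut. The black tab is 36 mm wide, 32 mm long and sticks out past the edge of the clear lid, a disc 112 mm across and 12 mm thick with a crown 88 mm across and 12 mm high on top
- lid (a joint): lid angle in rad: 0 fully shut (horizontal, on the rim), grows as it opens, 1.8 at its stop. It starts open between 1.45 and 1.8; past upright it leans on its stop, 0.08 kg, with slight hinge friction; pushed well below upright it falls. Fallen shut, its tab rests on the switch pin at about 0.045 rad
- switch (a joint): travel in m of the white sprung switch pin on top of the pillar under the tab: 0 out, 0.006 fully in; about 3 N starts it and 8 N holds it in. With the lid fully shut it reads about 0.0055
- tree0: cedar shoe tree, about 265 x 66 x 66 mm, loose, the one of the pair nearer the grinder; origin under its middle, local x along it
- brush: oval shoe brush, 140 x 50 x 40 mm, loose, bristles down; origin under its middle
- tin: round aluminium tin with a twist lid, 83 mm in diameter, 26 mm high, loose; origin under its middle
Mind the look-alikes: they are no part of the job. Of the things that look like the scoop, the smallest one is meant.

How it is judged:
On the way, in this order (a step that is already met when the one before it is completed fails the run):
1. at least three biscuits are in the grinder's bowl (((distance between any of biscuit0, biscuit1, biscuit2 and bowl below 0.046 m and distance between any of biscuit3, biscuit4, biscuit5 and bowl below 0.046 m and distance between any of biscuit6, biscuit7, biscuit8 and bowl below 0.046 m) or (distance between any of biscuit0, biscuit3, biscuit6 and bowl below 0.046 m and distance between any of biscuit1, biscuit4, biscuit7 and bowl below 0.046 m and distance between any of biscuit2, biscuit5, biscuit8 and bowl below 0.046 m) or (distance between any of biscuit0, biscuit5, biscuit7 and bowl below 0.046 m and distance between any of biscuit1, biscuit3, biscuit8 and bowl below 0.046 m and distance between any of biscuit2, biscuit4, biscuit6 and bowl below 0.046 m) or (distance between any of biscuit0, biscuit4, biscuit8 and bowl below 0.046 m and distance between any of biscuit2, biscuit3, biscuit7 and bowl below 0.046 m and distance between any of biscuit1, biscuit5, biscuit6 and bowl below 0.046 m))), for 0.2 s.
2. the scoop is put down and let go (height (world z) of scoop below 0.05 m and contact force between the fingers and scoop below 0.1 N and linear speed of scoop below 0.05 m/s), for 0.2 s.
At the end, for the whole second after the job is handed in: At least three biscuits in the bowl (centres within 46 mm of its middle); the scoop down (origin under 50 mm), still and not touched; the lid shut (under 0.03 rad), pressed by the fingers with over 1 N, the switch pin in by over 4 mm of its 6, through the last second (all of step 2 and ((distance between any of biscuit0, biscuit1, biscuit2 and bowl below 0.046 m and distance between any of biscuit3, biscuit4, biscuit5 and bowl below 0.046 m and distance between any of biscuit6, biscuit7, biscuit8 and bowl below 0.046 m) or (distance between any of biscuit0, biscuit3, biscuit6 and bowl below 0.046 m and distance between any of biscuit1, biscuit4, biscuit7 and bowl below 0.046 m and distance between any of biscuit2, biscuit5, biscuit8 and bowl below 0.046 m) or (distance between any of biscuit0, biscuit5, biscuit7 and bowl below 0.046 m and distance between any of biscuit1, biscuit3, biscuit8 and bowl below 0.046 m and distance between any of biscuit2, biscuit4, biscuit6 and bowl below 0.046 m) or (distance between any of biscuit0, biscuit4, biscuit8 and bowl below 0.046 m and distance between any of biscuit2, biscuit3, biscuit7 and bowl below 0.046 m and distance between any of biscuit1, biscuit5, biscuit6 and bowl below 0.046 m)) and value of joint switch above 0.004 m and value of joint lid below 0.03 rad and contact force between the fingers and grinder above 1 N); the arm keeps its last pose, push and grip.
It fails at once if the fingers touch a biscuit (contact force between the fingers and biscuit0 above 0.3 N or contact force between the fingers and biscuit1 above 0.3 N or contact force between the fingers and biscuit2 above 0.3 N or contact force between the fingers and biscuit3 above 0.3 N or contact force between the fingers and biscuit4 above 0.3 N or contact force between the fingers and biscuit5 above 0.3 N or contact force between the fingers and biscuit6 above 0.3 N or contact force between the fingers and biscuit7 above 0.3 N or contact force between the fingers and biscuit8 above 0.3 N).
It fails at once if the loose shoe tree, the brush or the tin is pushed more than 3 cm away (distance of any of tree0, brush, tin from where it was at the start of the episode above 0.03 m).
It also fails if it takes over 67 s, if anything falls off the work surface, if the arm or the gripper's body presses on something with over 40 N, if the wrist force passes 120 N, or if a joint passes its speed limit or range.

## Working session

There is one attempt and no reset: what is moved stays moved. The work goes in short steps, each a Python script; the robot and the scene stay as the last script left them, time stands still between calls to the robot, and variables do not carry over. Pictures are saved under pics/ and viewed, and the job is handed in when it is done.

```bash
ls; mkdir -p pics; python3 - <<'E'
from station import *
import cv2, numpy as np
for n in ["scene","top"]:
    c=camera(n)
    cv2.imwrite(f"pics/{n}0.png",cv2.resize(c["frame"][:,:,::-1],(800,600),interpolation=cv2.INTER_CUBIC))
    np.savez(f"{n}0.npz",**{k:np.array(v) for k,v in c.items()})
    print(n,c["fx"],c["fy"],c["cx"],c["cy"],c["k1"]);print(np.round(c["extrinsics"],4))
s=state();print(s)
E
```

```text
pics
scene 444.26376008342953 444.26376008342953 277.14682351426114 215.651183183782 -0.022848314465109786
[[ 0.6886  0.3986 -0.6057  1.2546]
 [ 0.7249 -0.3566  0.5894 -0.8253]
 [ 0.0189 -0.8449 -0.5345  0.8076]
 [ 0.      0.      0.      1.    ]]
top 506.68339357103986 506.68339357103986 285.9859279852288 210.37766873924994 -0.15841989098872858
[[ 0.005  -0.9861  0.1659  0.236 ]
 [-0.9999 -0.0068 -0.0099 -0.0421]
 [ 0.0109 -0.1659 -0.9861  1.4679]
 [ 0.      0.      0.      1.    ]]
{'clock': 0.1, 'q': array([ 1.14439366e+00,  3.51166750e-01,  1.65236565e+00,  4.05465679e-05,
        1.13909959e+00, -8.46184572e-02]), 'qd': array([ 0.00105761, -0.00081367, -0.00213064, -0.00019751, -0.00080086,
       -0.00110925]), 'joint_torque': array([-5.67573261e-04, -5.06822956e+01, -2.91879022e+01, -1.23919904e-04,
        2.63613125e-03,  1.07845193e-05]), 'eef_pos': array([0.18419465, 0.51792171, 0.23081869]), 'ee_rot': array([-5.34239535e-01, -3.09553160e+00,  1.56481493e-03]), 'wrist_force': array([-0.68518583,  0.67259733, -0.22632934]), 'moment': array([ 0.00867566, -0.03751204,  0.013109  ]), 'finger_gap': 1.0010378023258295}
```

View pics/scene0.png

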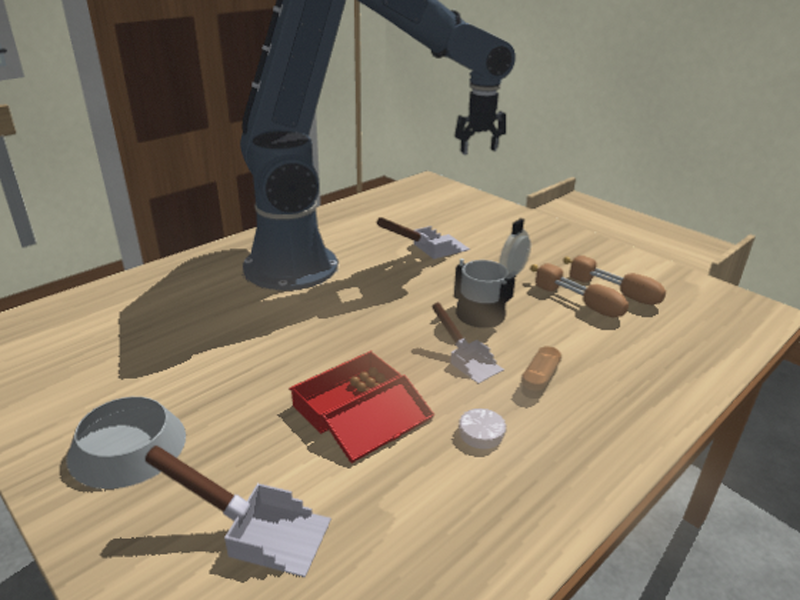

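View pics/top0.png

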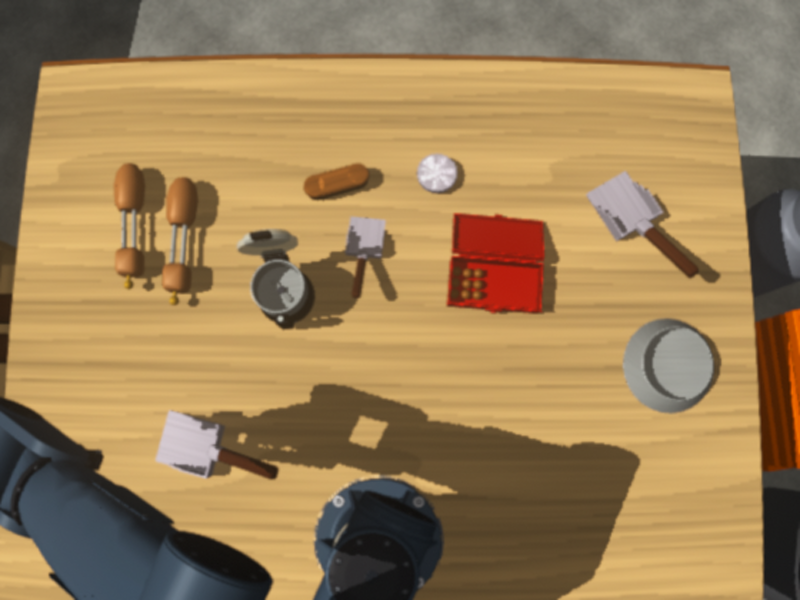

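The top view shows the smallest scoop at (365,255), the grinder at (280,288) with its lid open toward the top of the picture, and the box at (498,262) with biscuits at (470,284). Next I'll enlarge these areas and measure.

```bash
cat > h.py <<'E'
import numpy as np, cv2
from scipy.spatial.transform import Rotation as R
def load(n): return dict(np.load(n+".npz"))
def K(c): return np.array([[c["fx"],0,c["cx"]],[0,c["fy"],c["cy"]],[0,0,1.]],float)
def D(c): return np.array([float(c["k1"]),0,0,0])
def rays(c,uv):
    return cv2.undistortPoints(np.array(uv,float).reshape(-1,1,2),K(c),D(c)).reshape(-1,2)
def atz(c,uv,z):
    E=c["extrinsics"]; r=rays(c,uv); d=np.c_[r,np.ones(len(r))]@E[:3,:3].T; o=E[:3,3]
    return o+d*((z-o[2])/d[:,2])[:,None]
def cloud(c):
    h,w=c["z_map"].shape; v,u=np.mgrid[:h,:w]
    r=rays(c,np.c_[u.ravel(),v.ravel()]); z=c["z_map"].ravel()
    p=np.c_[r*z[:,None],z]@c["extrinsics"][:3,:3].T+c["extrinsics"][:3,3]
    p[z==0]=np.nan
    return p.reshape(h,w,3)
def proj(c,P):
    E=np.linalg.inv(c["extrinsics"]); rv,_=cv2.Rodrigues(E[:3,:3])
    return cv2.projectPoints(np.array(P,float).reshape(-1,1,3),rv,E[:3,3],K(c),D(c))[0].reshape(-1,2)
def crop(c,u0,v0,u1,v1,name,s=None):
    im=c["frame"][v0:v1,u0:u1,::-1]; s=s or min(800/(u1-u0),600/(v1-v0))
    cv2.imwrite("pics/"+name,cv2.resize(im,None,fx=s,fy=s,interpolation=cv2.INTER_CUBIC)); print(name,"scale",s)
E
python3 - <<'E'
from h import *
c=load("top0"); P=cloud(c)
crop(c,160,140,280,230,"t1.png"); crop(c,300,140,390,225,"t2.png")
s=load("scene0"); crop(s,190,140,420,312,"s1.png")
# height map slices
for (u0,v0,u1,v1) in [(160,150,230,235),(235,145,275,215),(305,140,390,225)]:
    Q=P[v0:v1,u0:u1].reshape(-1,3); 
    for lo,hi in [(.01,.02),(.02,.035),(.035,.05),(.05,.08),(.08,.105),(.105,.116),(.116,.125),(.125,.25)]:
        q=Q[(Q[:,2]>lo)&(Q[:,2]<hi)]
        if len(q): print((u0,v0),lo,hi,len(q),q.min(0).round(3),q.max(0).round(3))
print("table",np.nanmedian(P[100:200,100:500,2]))
E
```

```text
t1.png scale 6.666666666666667
t2.png scale 7.0588235294117645
s1.png scale 3.4782608695652173
(160, 150) 0.01 0.02 53 [0.415 0.138 0.01 ] [0.576 0.287 0.02 ]
(160, 150) 0.02 0.035 54 [0.419 0.138 0.021] [0.523 0.241 0.035]
(160, 150) 0.035 0.05 60 [0.417 0.141 0.035] [0.524 0.222 0.05 ]
(160, 150) 0.05 0.08 930 [0.418 0.141 0.05 ] [0.555 0.245 0.08 ]
(160, 150) 0.08 0.105 196 [0.418 0.143 0.08 ] [0.559 0.245 0.105]
(160, 150) 0.105 0.116 194 [0.418 0.143 0.105] [0.553 0.248 0.116]
(160, 150) 0.116 0.125 168 [0.421 0.145 0.116] [0.554 0.247 0.125]
(160, 150) 0.125 0.25 575 [0.423 0.149 0.125] [0.579 0.257 0.25 ]
(235, 145) 0.01 0.02 41 [ 0.511 -0.003  0.01 ] [0.636 0.073 0.02 ]
(235, 145) 0.02 0.035 71 [ 0.56  -0.003  0.021] [0.619 0.073 0.035]
(235, 145) 0.035 0.05 57 [0.528 0.028 0.035] [0.577 0.048 0.05 ]
(235, 145) 0.05 0.08 100 [0.476 0.032 0.05 ] [0.553 0.053 0.079]
(235, 145) 0.08 0.105 51 [0.475 0.036 0.08 ] [0.501 0.053 0.093]
(305, 140) 0.01 0.02 818 [ 0.442 -0.336  0.01 ] [ 0.68  -0.132  0.02 ]
(305, 140) 0.02 0.035 927 [ 0.455 -0.335  0.02 ] [ 0.662 -0.134  0.035]
(305, 140) 0.035 0.05 722 [ 0.455 -0.332  0.035] [ 0.623 -0.13   0.05 ]
(305, 140) 0.05 0.08 77 [ 0.46  -0.328  0.05 ] [ 0.587 -0.142  0.058]
table 0.0008890626266195856
```

View pics/t1.png

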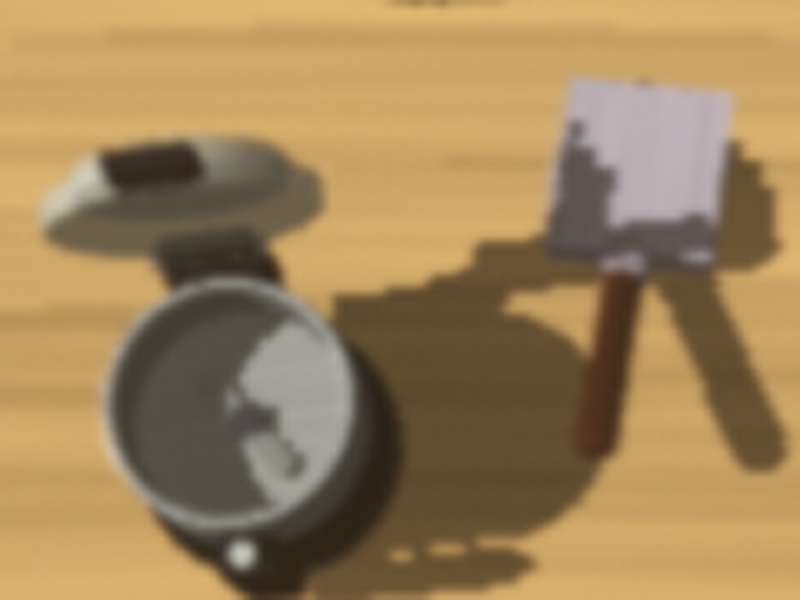

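View pics/t2.png

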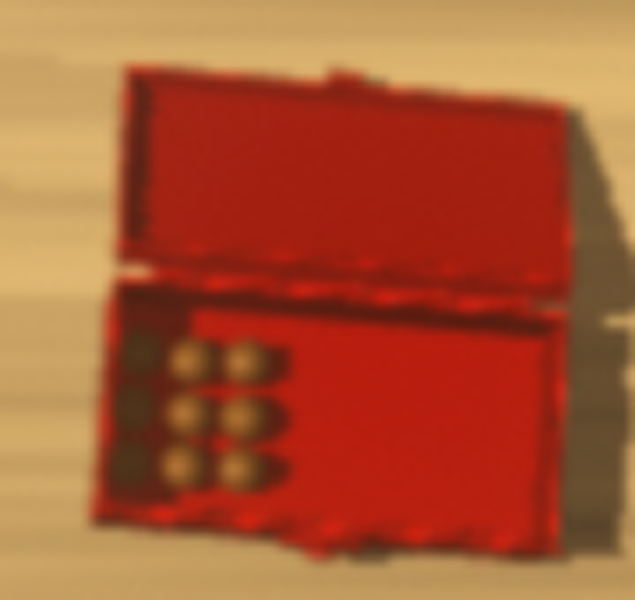

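View pics/s1.png

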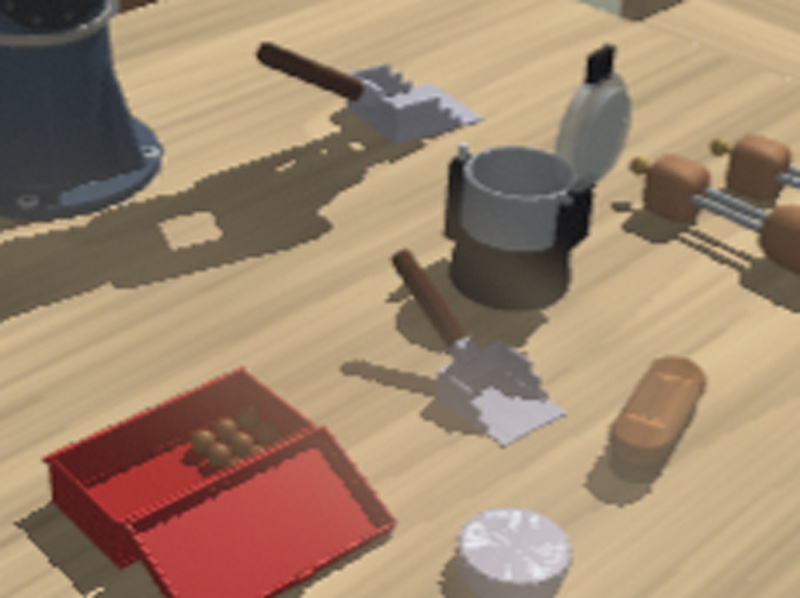

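```bash
python3 - <<'E'
from h import *
c=load("top0"); s=load("scene0"); P=cloud(c); 
def o(pts,s,u,v): return (np.array(pts,float)+.5)/s-.5+[u,v]
t1=lambda p:o(p,20/3,160,140)
t2=lambda p:o(p,7.0588,300,140)
s1=lambda p:o(p,3.47826,190,140)
print("scoop lip top",atz(c,t1([(570,80),(733,92)]),.002).round(4))
print("scoop lip scene",atz(s,s1([(563,410),(505,443)]),.002).round(4))
print("handle end top (z~.09)",atz(c,t1([(580,447),(612,452),(596,455)]),.088).round(4))
print("handle base", atz(c,t1([(625,277)]),.034).round(4))
print("bowl c",atz(c,t1([(231,404)]),.118).round(4), "edges",atz(c,t1([(107,404),(355,404),(231,278),(231,530)]),.118).round(4))
print("pin",atz(c,t1([(242,553)]),.118).round(4))
print("pin scene",atz(s,s1([(463,150)]),.118).round(4))
print("bowl scene",atz(s,s1([(461,177),(575,180),(519,148),(517,208)]),.118).round(4))
print("hinge", atz(c,t1([(158,248),(268,236)]),.12).round(4))
print("box",atz(c,t2([(95,522),(563,555),(568,308),(114,283)]),.045).round(4))
print("box scene",atz(s,s1([(45,458),(242,370),(325,432),(125,523)]),.045).round(4))
b=atz(c,t2([(190,361),(245,361),(187,414),(243,416),(182,466),(238,469),(140,353),(133,408),(128,465)]),.013);print("bisc",b.round(4))
# lid cloud
q=P[150:185,160:215].reshape(-1,3); q=q[q[:,2]>.2]; print(q.mean(0),q.min(0),q.max(0))
E
```

```text
scoop lip top [[ 0.6607  0.0668  0.002 ]
 [ 0.6555 -0.0066  0.002 ]]
scoop lip scene [[ 0.6578  0.0674  0.002 ]
 [ 0.6534 -0.0038  0.002 ]]
handle end top (z~.09) [[0.478  0.0531 0.088 ]
 [0.476  0.0398 0.088 ]
 [0.4747 0.0464 0.088 ]]
handle base [[0.5627 0.0386 0.034 ]]
bowl c [[0.4896 0.1941 0.118 ]] edges [[0.4893 0.2453 0.118 ]
 [0.4899 0.1432 0.118 ]
 [0.5423 0.1961 0.118 ]
 [0.4376 0.1922 0.118 ]]
pin [[0.4283 0.1874 0.118 ]]
pin scene [[0.4265 0.1873 0.118 ]]
bowl scene [[0.4604 0.1462 0.118 ]
 [0.5342 0.2209 0.118 ]
 [0.4594 0.2306 0.118 ]
 [0.5316 0.141  0.118 ]]
hinge [[0.5543 0.2265 0.12  ]
 [0.5596 0.1811 0.12  ]]
box [[ 0.4669 -0.1335  0.045 ]
 [ 0.4546 -0.3237  0.045 ]
 [ 0.5572 -0.3285  0.045 ]
 [ 0.5658 -0.1416  0.045 ]]
box scene [[ 0.4593 -0.3244  0.045 ]
 [ 0.4751 -0.1365  0.045 ]
 [ 0.5807 -0.1427  0.045 ]
 [ 0.5588 -0.3246  0.045 ]]
bisc [[ 0.5402 -0.1754  0.013 ]
 [ 0.5404 -0.1984  0.013 ]
 [ 0.5178 -0.1739  0.013 ]
 [ 0.5171 -0.1973  0.013 ]
 [ 0.4958 -0.1717  0.013 ]
 [ 0.4947 -0.1949  0.013 ]
 [ 0.5435 -0.1546  0.013 ]
 [ 0.5201 -0.1515  0.013 ]
 [ 0.4961 -0.1493  0.013 ]]
[0.55606014 0.20115297 0.22787567] [0.54357813 0.15214342 0.20028003] [0.57846779 0.25644744 0.26731326]
```

```bash
cat > ov.py <<'E'
from h import *
def T(x,y,z,yaw): 
    M=np.eye(4); M[:3,:3]=R.from_euler("z",yaw,degrees=True).as_matrix(); M[:3,3]=[x,y,z]; return M
def ap(M,p): return np.array(p,float)@M[:3,:3].T+M[:3,3]
def over(c,items,u0,v0,u1,v1,name):
    s=min(800/(u1-u0),600/(v1-v0)); im=cv2.resize(c["frame"][v0:v1,u0:u1,::-1],None,fx=s,fy=s,interpolation=cv2.INTER_CUBIC)
    for M,pts,col in items:
        uv=proj(c,ap(M,pts)); uv=((uv-[u0,v0]+.5)*s-.5).round().astype(np.int32)
        cv2.polylines(im,[uv.reshape(-1,1,2)],False,col,1)
    cv2.imwrite("pics/"+name,im)
def rect(x0,x1,y0,y1,z): return [(x0,y0,z),(x1,y0,z),(x1,y1,z),(x0,y1,z),(x0,y0,z)]
def circ(r,z,cx=0,cy=0): 
    a=np.linspace(0,2*np.pi,40); return np.c_[cx+r*np.cos(a),cy+r*np.sin(a),0*a+z]
E
python3 - <<'E'
from ov import *
c=load("top0"); s=load("scene0")
B=T(.5125,-.232,0,-3.8); G=T(.490,.194,0,6.2)
yaw=-4.6; a=np.radians(yaw); S=T(.657-.042*np.cos(a),.0305-.042*np.sin(a),0,yaw)
it=[(B,rect(-.049,.049,-.094,.094,.045),(255,255,0)),(B,rect(-.046,.046,-.091,.091,.003),(0,255,0)),
 (G,circ(.052,.118),(0,255,0)),(G,circ(.059,0),(255,255,0)),(G,rect(-.072,-.054,-.013,.013,.110),(255,0,255)),
 (S,rect(-.042,.042,-.037,.037,0),(0,255,0)),(S,[(-.04,0,.024),(-.14,0,.084)],(0,255,255))]
over(c,it,160,140,280,230,"o1.png");over(c,it,300,140,390,225,"o2.png");over(s,it,190,140,420,312,"o3.png")
E
```

```text
(no output)
```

View pics/o1.png

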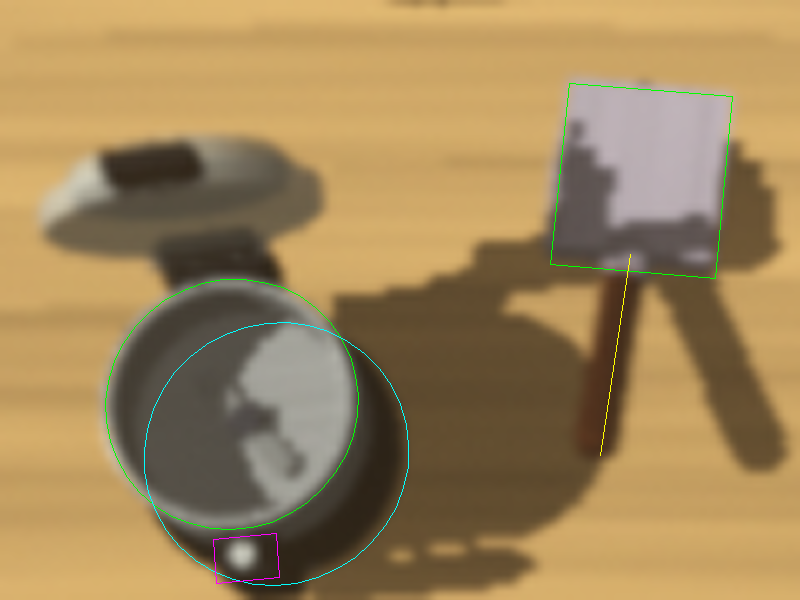

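View pics/o2.png

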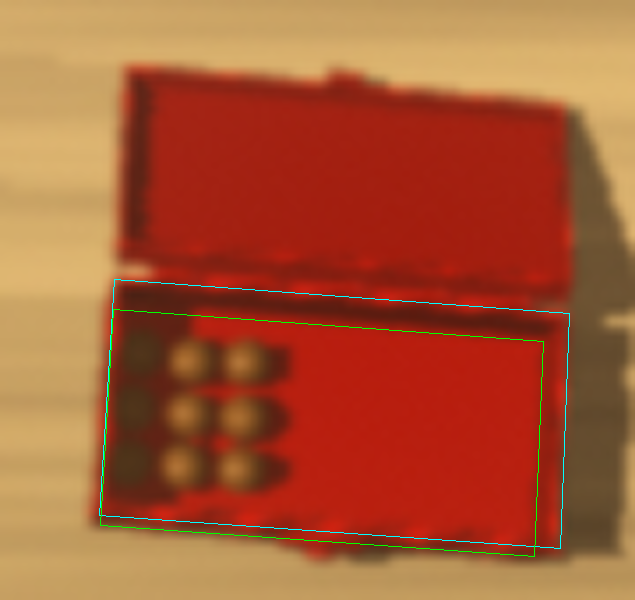

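View pics/o3.png

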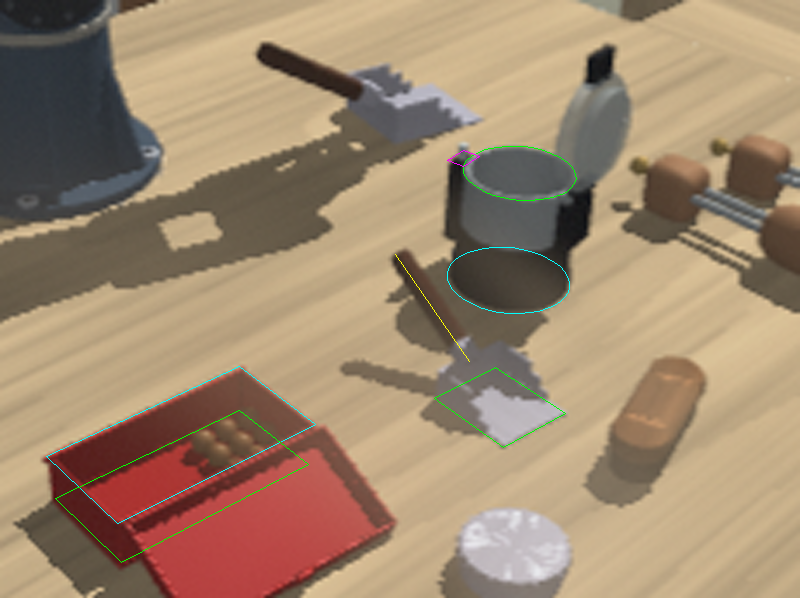

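The overlays fit the scoop, grinder and box to within about 2 mm. Next I'll check IK for the planned poses before moving.

```bash
cat > plan.py <<'E'
from ov import *
BOX=T(.5125,-.231,0,-3.8); GR=T(.490,.194,0,6.2)
YB=86.2
def srot(yaw,pitch): return R.from_euler("ZY",[yaw,pitch],degrees=True).as_matrix()
def scoop_lip(lip,yaw,pitch):   # scoop pose with lip underside middle at world point
    M=np.eye(4); M[:3,:3]=srot(yaw,pitch); M[:3,3]=np.array(lip)-M[:3,:3]@[.042,0,0]; return M
def rel(alpha,sg,gp=(-.110,0,.066)):
    a=np.radians(alpha); z=np.array([np.cos(a),0,-np.sin(a)]); y=np.array([0,sg,0.]); x=np.cross(y,z)
    M=np.eye(4); M[:3,:3]=np.c_[x,y,z]; M[:3,3]=np.array(gp)+.019*z; return M
def tool(S,Rl):
    M=S@Rl; return M[:3,3],R.from_matrix(M[:3,:3]).as_rotvec()
E
python3 - <<'E'
from plan import *
from station import *
yaw=-5; a=np.radians(yaw); S0=T(.657-.042*np.cos(a),.031-.042*np.sin(a),0,yaw)
bl=lambda y,z:ap(BOX,[(0,y,z)])[0]
for al in (35,45,55,65):
  for sg in (1,-1):
    Rl=rel(al,sg)
    ks={"pick":S0,"ins":scoop_lip(bl(.012,.003),YB,14),"end":scoop_lip(bl(.089,.003),YB,0),"tilt":scoop_lip(bl(.085,.03),YB,-20),"up":scoop_lip(bl(.085,.22),YB,-22)}
    for yd in (60,80,100):
        h=np.array([np.cos(np.radians(yd)),np.sin(np.radians(yd))])
        lp=np.r_[GR[:2,3]-.015*h,.15]
        ks[f"d{yd}a"]=scoop_lip(lp+[0,0,.05],yd,-20); ks[f"d{yd}b"]=scoop_lip(lp,yd,50)
    print(al,sg)
    for k,S in ks.items():
        q=solve_ik(*tool(S,Rl)); print("  ",k,None if q is None else np.round(q,2))
E
```

```text
35 1
   pick [0.05 0.65 2.37 3.29 0.84 1.55]
   ins [-0.87  0.87  1.31  0.47  1.53  2.18]
   end [-0.85  0.97  1.34  0.62  1.61  2.12]
   tilt [-0.9   1.19  1.16  0.75  1.9   2.1 ]
   up [-0.91  0.93  1.21  0.84  2.08  2.27]
   d60a [-0.68  0.45  2.34  1.33  1.38  1.93]
   d60b [ 0.16  0.13  1.79  0.07  1.17 -2.48]
   d80a [-0.58  0.58  1.99  1.09  1.56  2.09]
   d80b [ 0.14  0.18  1.73  0.09  1.21 -2.86]
   d100a [-0.45  0.74  1.64  0.93  1.77  2.18]
   d100b None
35 -1
   pick [ 0.05  0.65  2.37  3.29  0.84 -1.59]
   ins [-0.87  0.87  1.31  0.47  1.53 -0.96]
   end [-0.85  0.97  1.34  0.62  1.61 -1.02]
   tilt [-0.9   1.19  1.16  0.75  1.9  -1.04]
   up [-0.91  0.93  1.21  0.84  2.08 -0.87]
   d60a [-0.68  0.45  2.34  1.33  1.38 -1.21]
   d60b [0.16 0.13 1.79 0.07 1.17 0.66]
   d80a [-0.58  0.58  1.99  1.09  1.56 -1.06]
   d80b [0.14 0.18 1.73 0.09 1.21 0.28]
   d100a [-0.45  0.74  1.64  0.93  1.77 -0.96]
   d100b [ 0.13  0.23  1.66  0.09  1.25 -0.08]
45 1
   pick [0.04 0.56 2.32 3.32 0.52 1.5 ]
   ins [-0.83  0.8   1.38  0.39  1.37  2.22]
   end [-0.82  0.89  1.4   0.54  1.46  2.1
[... 2146 characters left out ...]
.23]
   d80a [-0.45  0.35  1.99  0.81  1.21  2.41]
   d80b [ 0.36  0.32  1.61 -0.38  1.46 -2.52]
   d100a [-0.36  0.53  1.69  0.66  1.43  2.34]
   d100b [ 0.37  0.29  1.64 -0.44  1.32 -2.81]
65 -1
   pick [ 0.02  0.48  2.15 -0.53  0.09  2.19]
   ins [-0.74  0.68  1.52  0.17  1.07 -0.77]
   end [-0.74  0.76  1.53  0.37  1.16 -0.88]
   tilt [-0.84  0.95  1.36  0.53  1.45 -1.01]
   up [-0.85  0.72  1.31  0.55  1.73 -0.87]
   d60a [-0.49  0.15  2.28  1.01  0.99 -0.67]
   d60b [ 0.34  0.34  1.58 -0.28  1.56  0.91]
   d80a [-0.45  0.35  1.99  0.81  1.21 -0.74]
   d80b [ 0.36  0.32  1.61 -0.38  1.46  0.62]
   d100a [-0.36  0.53  1.69  0.66  1.43 -0.8 ]
   d100b [ 0.37  0.29  1.64 -0.44  1.32  0.33]
```

```bash
python3 - <<'E'
from plan import *
from station import *
yaw=-5; a=np.radians(yaw); S0=T(.657-.042*np.cos(a),.031-.042*np.sin(a),0,yaw)
bl=lambda y,z:ap(BOX,[(0,y,z)])[0]
for al in (75,80,85):
  for sg in (1,-1):
    Rl=rel(al,sg,(-.115,0,.069))
    ks={"pick":S0,"ins":scoop_lip(bl(.012,.003),YB,14),"end":scoop_lip(bl(.089,.003),YB,0),"tilt":scoop_lip(bl(.085,.03),YB,-20),"up":scoop_lip(bl(.085,.22),YB,-22)}
    for yd in (80,):
        h=np.array([np.cos(np.radians(yd)),np.sin(np.radians(yd))])
        lp=np.r_[GR[:2,3]-.015*h,.15]
        ks[f"d{yd}a"]=scoop_lip(lp+[0,0,.05],yd,-20); ks[f"d{yd}b"]=scoop_lip(lp,yd,50)
    print(al,sg)
    for k,S in ks.items():
        q=solve_ik(*tool(S,Rl)); print("  ",k,None if q is None else np.round(q,2))
    p,o=tool(S0,Rl); print("TCP",p.round(3),"pre",solve_ik(np.array(p)-R.from_rotvec(o).as_matrix()[:,2]*.09,o))
    p,o=tool(S0,Rl); print("up",solve_ik(np.array(p)+[0,0,.3],o))
E
```

```text
75 1
   pick [ 0.01  0.48  2.06 -0.07  0.34 -1.41]
   ins [-0.69  0.64  1.57  0.02  0.94  2.5 ]
   end [-0.7   0.71  1.58  0.25  1.02  2.36]
   tilt [-0.81  0.89  1.42  0.45  1.31  2.17]
   up [-0.82  0.66  1.35  0.45  1.61  2.29]
   d80a [-0.39  0.29  1.98  0.67  1.12  2.55]
   d80b [ 0.41  0.37  1.57 -0.5   1.57 -2.46]
TCP [0.505 0.044 0.051] pre [ 0.0139029   0.26966253  2.07445508 -0.05107529  0.53752814 -1.42916943]
up [ 0.00852838  0.04205269  1.7578115  -0.02805408  1.08123899 -1.46505197]
75 -1
   pick [ 0.01  0.48  2.06 -0.07  0.34  1.73]
   ins [-0.69  0.64  1.57  0.02  0.94 -0.64]
   end [-0.7   0.71  1.58  0.25  1.02 -0.78]
   tilt [-0.81  0.89  1.42  0.45  1.31 -0.97]
   up [-0.82  0.66  1.35  0.45  1.61 -0.85]
   d80a [-0.39  0.29  1.98  0.67  1.12 -0.59]
   d80b [ 0.41  0.37  1.57 -0.5   1.57  0.68]
TCP [0.505 0.044 0.051] pre [ 0.0139029   0.26966253  2.07445508 -0.05107529  0.53752814  1.71242322]
up [ 0.00852838  0.04205269  1.7578115  -0.02805408  1.08123899  1.67654069]
80 1
   pick [ 0.    0.49  2.01 -0.04  0.46 -1.45]
   ins [-0.67  0.62  1.61 -0.08  0.87  2.59]
[... 1314 characters left out ...]
9816712e-02
  7.81081548e-01 -1.47450836e+00]
up [ 1.07122360e-04  1.20866575e-01  1.65376700e+00 -7.93873100e-03
  1.28003248e+00 -1.48147759e+00]
85 -1
   pick [ 0.    0.51  1.96 -0.01  0.58  1.67]
   ins [-0.64  0.61  1.64 -0.18  0.82 -0.45]
   end [-0.64  0.67  1.64  0.09  0.88 -0.64]
   tilt [-0.77  0.82  1.49  0.36  1.15 -0.91]
   up [-0.78  0.6   1.4   0.35  1.47 -0.81]
   d80a [-0.31  0.25  1.97  0.51  1.05 -0.42]
   d80b [ 0.46  0.44  1.55 -0.61  1.67  0.73]
TCP [0.502 0.045 0.05 ] pre [ 1.55893213e-03  3.42731760e-01  1.93088534e+00 -1.09816712e-02
  7.81081548e-01  1.66708430e+00]
up [ 1.07122360e-04  1.20866575e-01  1.65376700e+00 -7.93873100e-03
  1.28003248e+00  1.66011506e+00]
```

```bash
cat >> plan.py <<'E'
RL=rel(78,-1,(-.115,0,.069))
_a=np.radians(-5); S0=T(.657-.042*np.cos(_a),.031-.042*np.sin(_a),0,-5)
bl=lambda y,z:ap(BOX,[(0,y,z)])[0]
def brief(s): 
    print("t",round(s["clock"],2),"pos",s["eef_pos"].round(4),"F",s["wrist_force"].round(1),"M",s["moment"].round(2),"gap",round(s["finger_gap"],3))
def snap(tag):
    from station import camera
    for n in ("scene","top"):
        c=camera(n); np.savez(f"{n}{tag}.npz",**{k:np.array(v) for k,v in c.items()})
E
python3 - <<'E'
from plan import *
from station import *
p,o=tool(S0,RL); p=np.array(p)
print(p,state()["ee_rot"])
servo_line(np.array([.184,.50,.40]),rate=.25)
goto(p+[0,0,.29],o); gripper_to(.75)
z=R.from_rotvec(o).as_matrix()[:,2]
goto(p-z*.09,o)
brief(state()); snap("1")
for n in ("scene","top"):
    c=load(n+"1"); 
    if n=="top": crop(c,200,120,320,210,"a_top.png")
    else: crop(c,220,110,420,260,"a_scene.png")
E
```

```text
[0.50453272 0.04433916 0.0504152 ] [-5.34239535e-01 -3.09553160e+00  1.56481493e-03]
t 4.11 pos [0.487  0.046  0.1396] F [ 0.1  0.2 -0.1] M [-0.02  0.07 -0.01] gap 0.749
a_scene.png scale 4.0
a_top.png scale 6.666666666666667
```

View pics/a_scene.png

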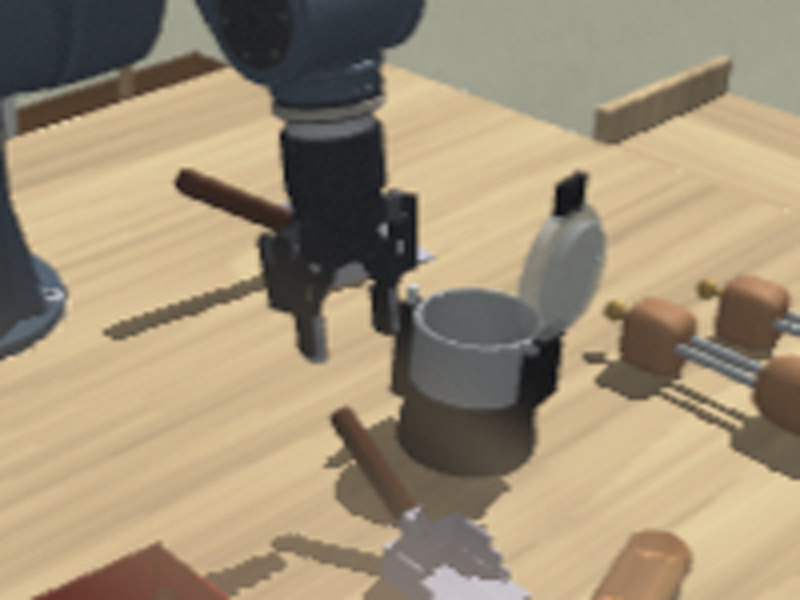

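View pics/a_top.png

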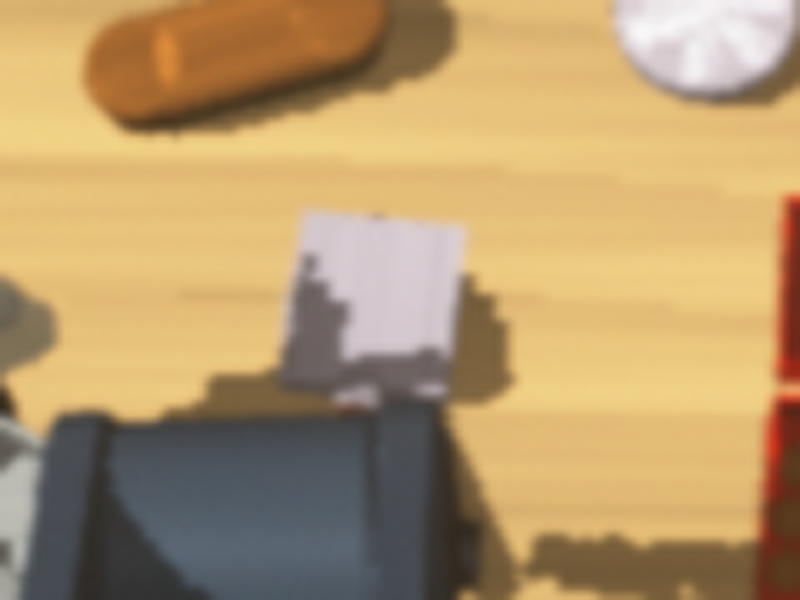

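```bash
python3 - <<'E'
from plan import *
from station import *
p,o=tool(S0,RL)
servo_line(p,rate=.08); brief(state())
gripper_to(0.0,force=100); hold(.2); brief(state())
snap("2"); crop(load("scene2"),220,140,420,290,"b_scene.png")
E
```

```text
t 5.48 pos [0.5048 0.0444 0.0509] F [0.6 0.7 0.4] M [0.02 0.13 0.01] gap 0.752
t 6.17 pos [0.5046 0.0444 0.0506] F [-2.1  0.2  5.5] M [-0.1  0.1  0. ] gap 0.194
b_scene.png scale 4.0
```

View pics/b_scene.png

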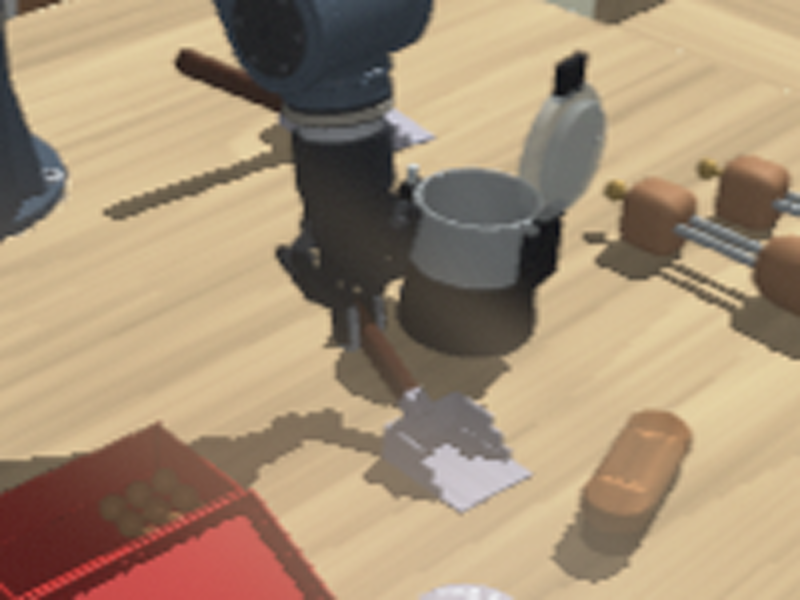

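```bash
python3 - <<'E'
from plan import *
from station import *
p,o=tool(S0,RL)
servo_line(np.array(p)+[0,0,.22],rate=.25); hold(.1); brief(state())
p,o=tool(scoop_lip(bl(.012,.10),YB,14),RL)
goto(p,o); hold(.2); s=state(); brief(s); print(np.array(p).round(4))
snap("3")
M=np.eye(4); M[:3,:3]=R.from_rotvec(s["ee_rot"]).as_matrix(); M[:3,3]=s["eef_pos"]
S=M@np.linalg.inv(RL); np.save("S3.npy",S)
it=[(S,rect(-.042,.042,-.037,.037,0),(0,255,0)),(S,[(-.04,0,.024),(-.14,0,.084)],(0,255,255)),(BOX,rect(-.049,.049,-.094,.094,.045),(255,255,0)),(S,[(-.042,-.037,.03),(-.042,.037,.03)],(255,0,255))]
over(load("top3"),it,290,120,400,205,"c_top.png"); over(load("scene3"),it,170,150,330,270,"c_scene.png")
E
```

```text
t 7.41 pos [0.5039 0.0443 0.2689] F [ 0.3  0.1 -0.8] M [0.06 0.2  0.01] gap 0.195
t 9.57 pos [ 0.5045 -0.3547  0.1861] F [ 0.4  0.  -1.2] M [-0.09 -0.03  0.01] gap 0.192
[ 0.5043 -0.355   0.1859]
```

View pics/c_top.png

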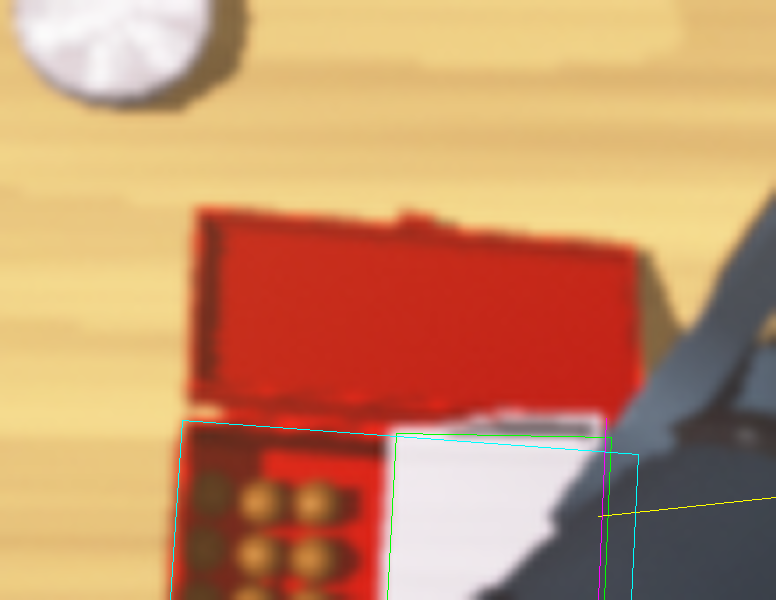

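View pics/c_scene.png

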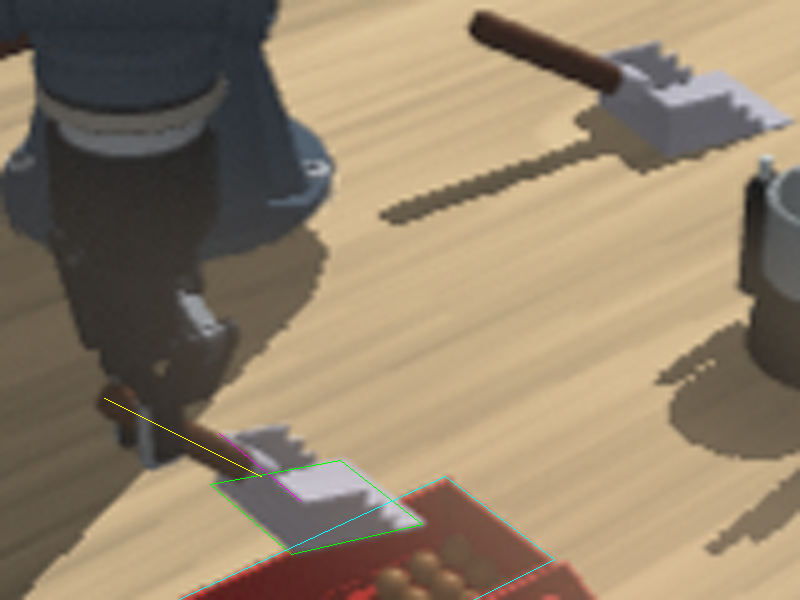

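```bash
sed -i 's/^RL=.*/RL=rel(78,-1,(-.1175,0,.069))/' plan.py; python3 - <<'E'
from plan import *
from station import *
def lipto(y,z,pitch,rate=.08):
    p,o=tool(scoop_lip(bl(y,z),YB,pitch),RL); servo_line(p,o,rate=rate)
lipto(.012,.10,14); lipto(.012,.007,14,.12); hold(.2); f0=state()["wrist_force"]; brief(state())
z=.007
while z>-.001:
    z-=.001; lipto(.012,z,14,.02); hold(.05); f=state()["wrist_force"]-f0
    print(round(z,4),f.round(2))
    if f[2]>1.5: break
snap("4"); crop(load("scene4"),170,180,330,300,"d_scene.png"); crop(load("top4"),290,130,400,212,"d_top.png"); brief(state())
E
```

```text
t 11.04 pos [ 0.5044 -0.3577  0.0943] F [-0.4  0.3 -2.2] M [-0.05 -0.03 -0.03] gap 0.194
0.006 [ 1.31 -0.37  1.66]
d_scene.png scale 5.0
d_top.png scale 7.2727272727272725
t 11.44 pos [ 0.5041 -0.3575  0.0926] F [ 0.3 -0.7 -0.9] M [-0.02 -0.   -0.02] gap 0.191
```

View pics/d_scene.png

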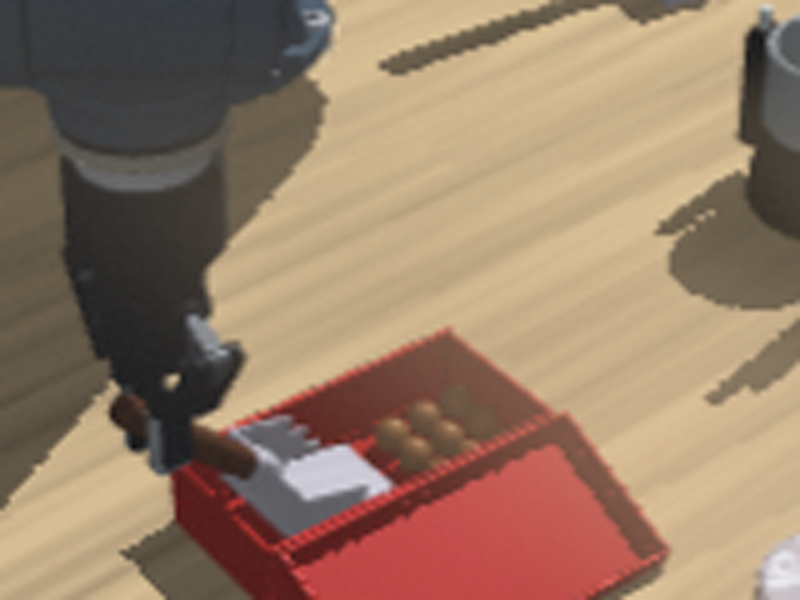

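View pics/d_top.png

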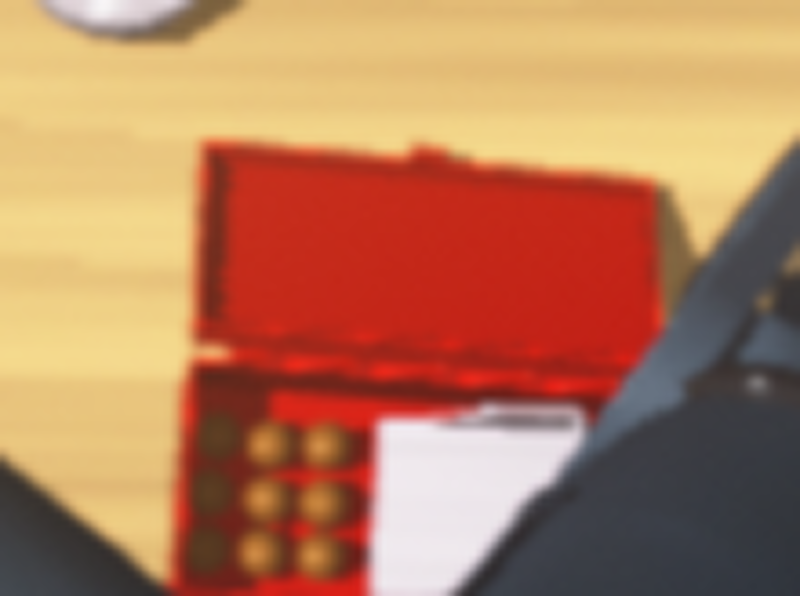

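```bash
python3 - <<'E'
from plan import *
c=load("top4"); f=lambda p:(np.array(p,float)+.5)/7.27273-.5+[290,130]
print("lip corner",atz(c,f([(377,420)]),.007))
b=atz(c,f([(268,443),(325,443),(262,499),(324,500),(260,552),(319,556),(216,437),(211,493),(207,549)]),.013); print(b)
iB=np.linalg.inv(BOX); print((b@iB[:3,:3].T+iB[:3,3]).round(4)); print((atz(c,f([(377,420)]),.007)@iB[:3,:3].T+iB[:3,3]).round(4))
print("box corner +x+y",atz(c,f([(190,360)]),.045)@iB[:3,:3].T+iB[:3,3])
s=load("scene4"); f=lambda p:(np.array(p,float)+.5)/5-.5+[170,180]
print("scene lip", atz(s,f([(392,488)]),.007)@iB[:3,:3].T+iB[:3,3])
E
```

```text
lip corner [[ 0.55211668 -0.22029104  0.007     ]]
[[ 0.54092988 -0.1751913   0.013     ]
 [ 0.54112442 -0.19830133  0.013     ]
 [ 0.51787318 -0.17255935  0.013     ]
 [ 0.51765832 -0.19762063  0.013     ]
 [ 0.49618139 -0.1715717   0.013     ]
 [ 0.49472027 -0.19534483  0.013     ]
 [ 0.54323149 -0.15415617  0.013     ]
 [ 0.52017584 -0.15198681  0.013     ]
 [ 0.49725197 -0.15023881  0.013     ]]
[[ 0.0247  0.0576  0.013 ]
 [ 0.0264  0.0345  0.013 ]
 [ 0.0015  0.0587  0.013 ]
 [ 0.0029  0.0336  0.013 ]
 [-0.0202  0.0582  0.013 ]
 [-0.0201  0.0344  0.013 ]
 [ 0.0256  0.0787  0.013 ]
 [ 0.0024  0.0793  0.013 ]
 [-0.0206  0.0796  0.013 ]]
[[0.0388 0.0133 0.007 ]]
box corner +x+y [[0.049033   0.09287457 0.045     ]]
scene lip [[0.01114251 0.01015271 0.007     ]]
```

```bash
cat >> plan.py <<'E'
def bx(x,y,z): return ap(BOX,[(x,y,z)])[0]
def lipto(y,z,pitch,rate=.08,x=.0007):
    from station import servo_line
    p,o=tool(scoop_lip(bx(x,y,z),YB,pitch),RL); servo_line(p,o,rate=rate)
def favg(n=6):
    from station import state,hold
    L=[]
    for _ in range(n): L.append(state()["wrist_force"]); hold(.02)
    return np.mean(L,0)
E
python3 - <<'E'
from plan import *
from station import *
hold(.1); f0=favg(); print(f0.round(2))
for z in (.005,.004,.003,.002,.001,0):
    lipto(.012,z,14,.03); f=favg()-f0; print(z,f.round(2))
    if f[2]>1.5: break
brief(state())
E
```

```text
[-0.09  0.16 -1.19]
0.005 [ 0.21 -0.12 -0.07]
0.004 [-0.26 -0.18  0.16]
0.003 [ 0.22 -0.36  0.76]
0.002 [-0.53 -1.91  4.08]
t 13.04 pos [ 0.5049 -0.3578  0.0889] F [-0.3 -1.6  3.2] M [ 0.06  0.04 -0.05] gap 0.197
```

```bash
python3 - <<'E'
from plan import *
from station import *
f0=np.array([-.1,.1,-1.2])
for y,pi in ((.020,12),(.03,10),(.04,8),(.05,6.5),(.06,5.5)):
    lipto(y,.0028,pi,.06); f=favg(3)-f0; print(y,pi,f.round(2))
    if abs(f).max()>25: break
brief(state()); snap("5"); crop(load("scene5"),170,180,330,300,"e_scene.png"); crop(load("top5"),290,130,400,212,"e_top.png")
E
```

```text
0.02 12 [-0.28  0.49  2.09]
0.03 10 [-0.21  0.37  1.87]
0.04 8 [-0.26  0.8   1.94]
0.05 6.5 [0.1  0.63 2.  ]
0.06 5.5 [0.09 1.23 1.4 ]
t 14.75 pos [ 0.5072 -0.3205  0.0678] F [0.5 1.7 0.6] M [ 0.36 -0.08  0.06] gap 0.196
e_scene.png scale 5.0
e_top.png scale 7.2727272727272725
```

View pics/e_scene.png

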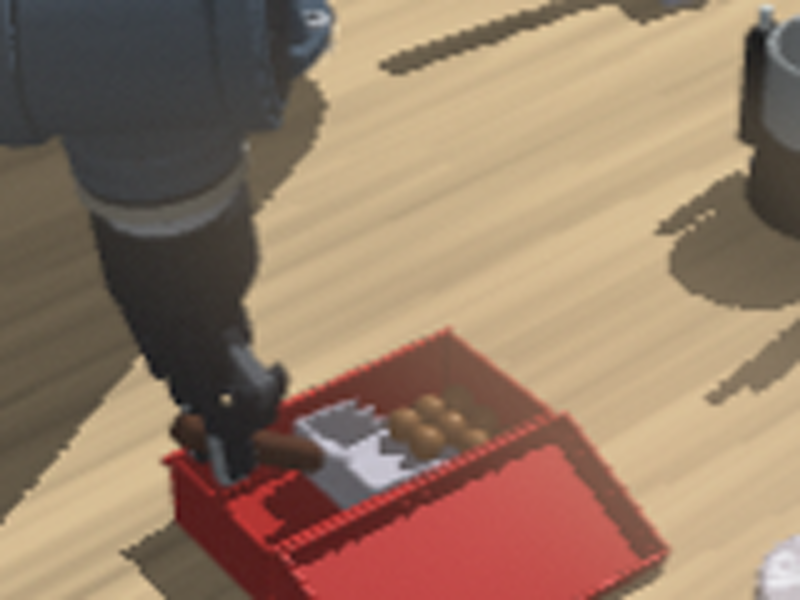

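View pics/e_top.png

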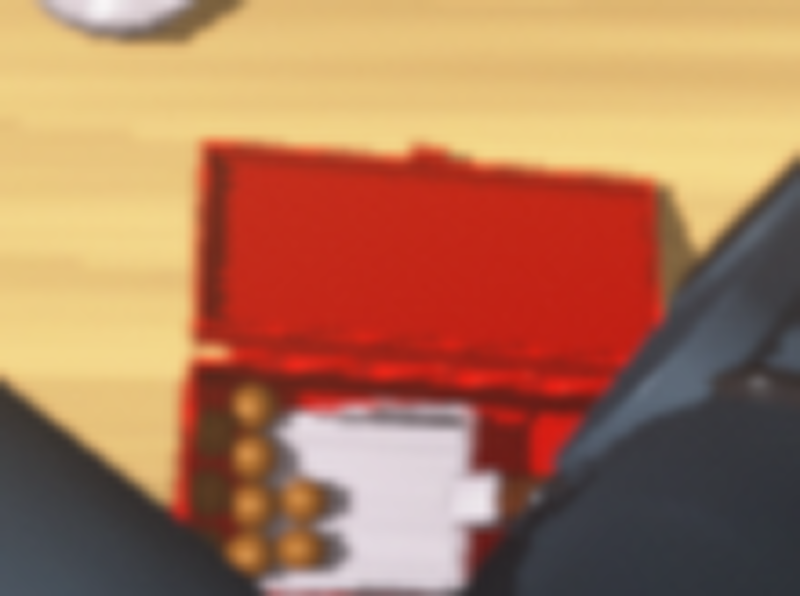

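The scoop has slid under: two biscuits ride on it at (300,500) and (300,548), and the next row is at x≈253. I'll keep going to the wall.

```bash
python3 - <<'E'
from plan import *
from station import *
f0=np.array([-.1,.1,-1.2])
for y,pi in ((.067,4.5),(.074,3.5),(.080,2.5),(.085,2),(.088,1),(.090,0)):
    lipto(y,.0028,pi,.05); f=favg(3)-f0; print(y,pi,f.round(2))
    if abs(f).max()>25: break
brief(state()); snap("6"); crop(load("scene6"),170,180,330,300,"f_scene.png"); crop(load("top6"),290,130,400,212,"f_top.png")
E
```

```text
0.067 4.5 [0.78 1.17 1.7 ]
0.074 3.5 [0.13 0.86 1.96]
0.08 2.5 [1.23 0.66 1.88]
0.085 2 [-0.29 -5.18  3.63]
0.088 1 [ -0.95 -11.52   6.07]
0.09 0 [ -1.15 -13.29   7.34]
t 16.73 pos [ 0.5097 -0.2992  0.0543] F [ -0.9 -13.3   6.3] M [-1.77  0.28  0.1 ] gap 0.191
f_scene.png scale 5.0
f_top.png scale 7.2727272727272725
```

View pics/f_scene.png

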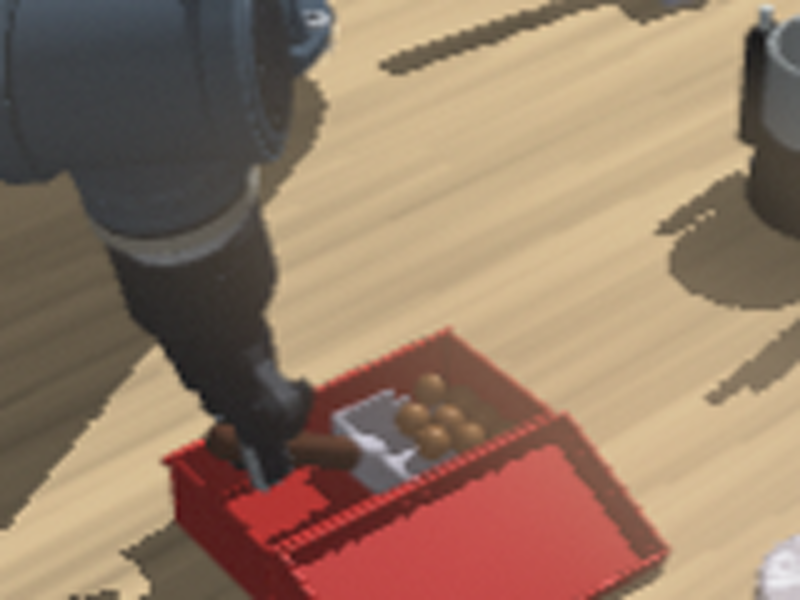

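View pics/f_top.png

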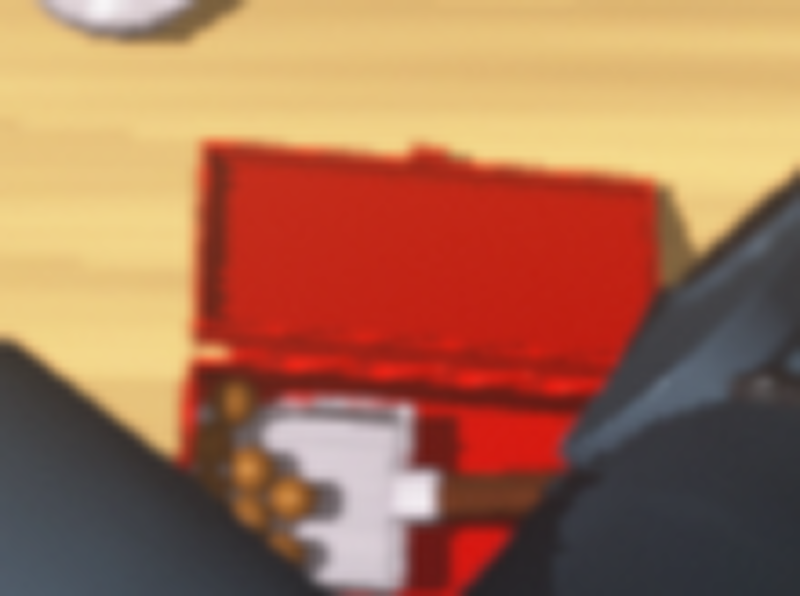

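```bash
python3 - <<'E'
from plan import *
from station import *
f0=np.array([-.1,.1,-1.2])
for y,z,pi in ((.0885,.010,-4),(.087,.018,-8),(.085,.032,-15),(.081,.043,-21)):
    lipto(y,z,pi,.05); f=favg(3)-f0; print(y,pi,f.round(2))
brief(state()); snap("7"); crop(load("scene7"),170,180,330,300,"g_scene.png"); crop(load("top7"),290,130,400,212,"g_top.png")
E
```

```text
0.0885 -4 [ 0.9 -3.9  8.3]
0.087 -8 [ 0.72 -0.03 -0.52]
0.085 -15 [0.35 0.06 0.27]
0.081 -21 [-1.55 25.88 43.33]
t 18.13 pos [ 0.5092 -0.3087  0.0394] F [-0.9 24.9 41.8] M [6.43 0.05 0.16] gap 0.194
g_scene.png scale 5.0
g_top.png scale 7.2727272727272725
```

View pics/g_scene.png

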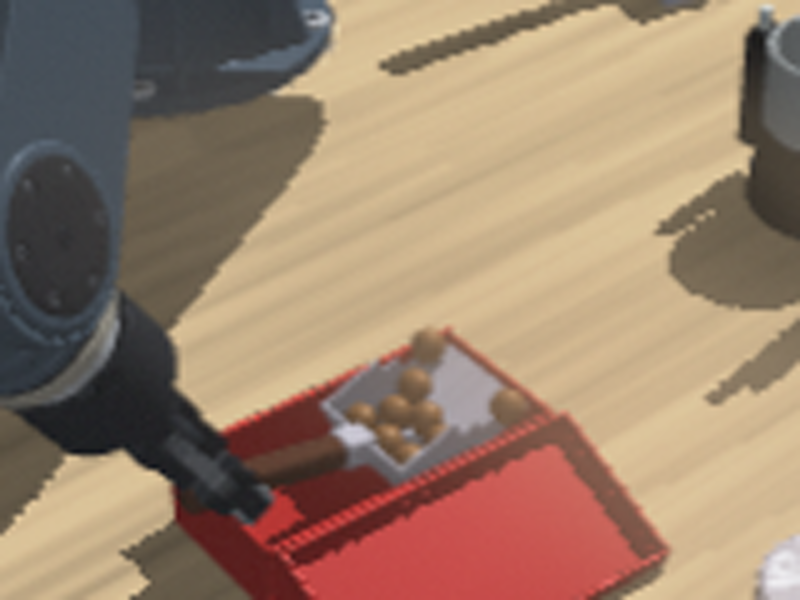

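View pics/g_top.png

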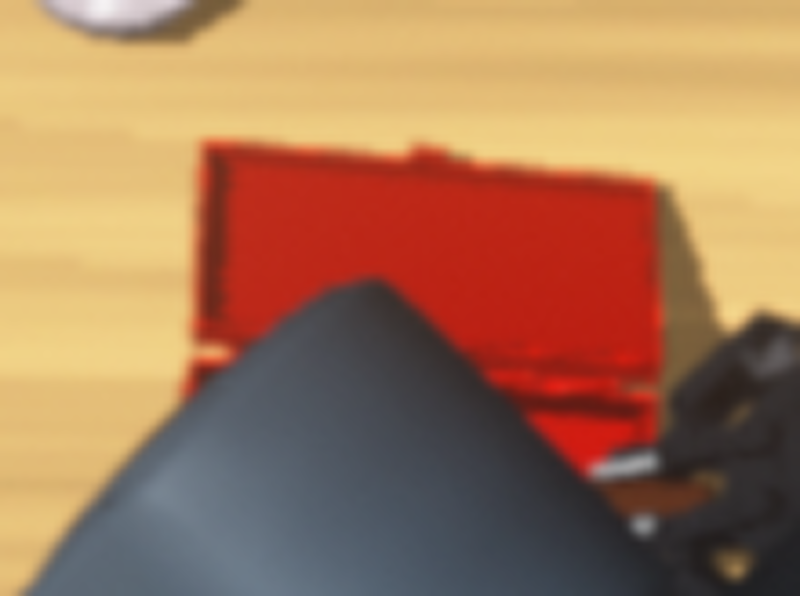

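```bash
python3 - <<'E'
from plan import *
from station import *
p=state()["eef_pos"]
servo_line(p+[0,.002,.015],rate=.06); print(favg(3).round(1))
servo_line(p+[0,.002,.06],rate=.10); print(favg(3).round(1)); s=state(); brief(s)
M=np.eye(4); M[:3,:3]=R.from_rotvec(s["ee_rot"]).as_matrix(); M[:3,3]=s["eef_pos"]
S=M@np.linalg.inv(RL)
it=[(S,rect(-.042,.042,-.037,.037,0),(0,255,0)),(S,[(-.04,0,.024),(-.14,0,.084)],(0,255,255))]
snap("8"); over(load("scene8"),it,170,160,330,280,"h_scene.png"); crop(load("scene8"),210,180,300,247,"h2_scene.png")
E
```

```text
[-0.4  0.1 -2.7]
[ 0.5 -0.2 -2.4]
t 19.43 pos [ 0.509  -0.3065  0.0991] F [ 0.5  0.8 -1.9] M [-0.67  0.01  0.03] gap 0.196
h2_scene.png scale 8.88888888888889
```

View pics/h_scene.png

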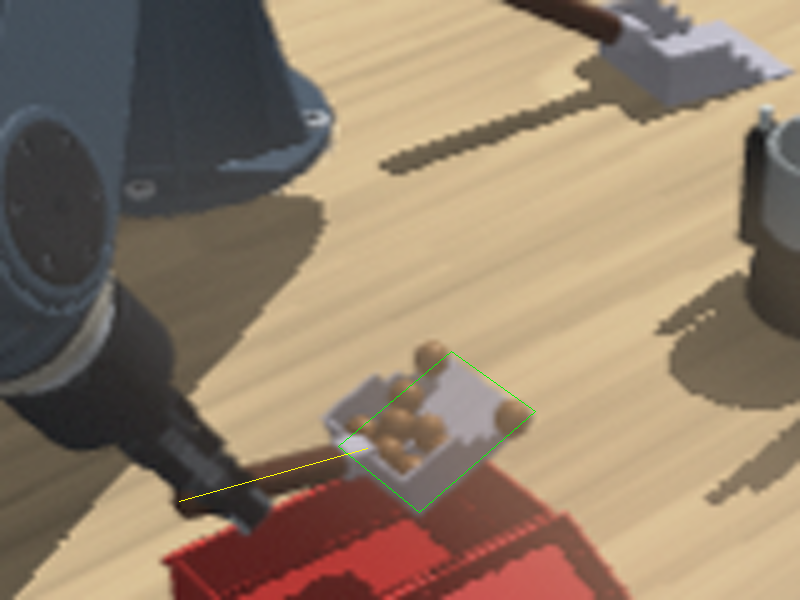

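View pics/h2_scene.png

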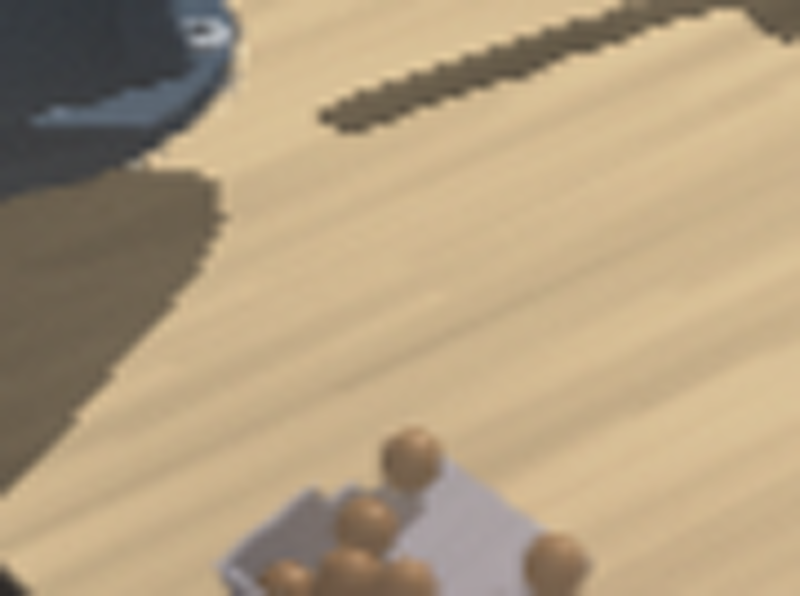

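Seven or more biscuits sit at the back of the scoop. Two are perched on the side-wall ends, at (432,357) and (515,415) in the scene crop. I'll lower the scoop back into the box and use its side walls to nudge those two inward, so none drop on the table.

```bash
python3 - <<'E'
from plan import *
from station import *
f0=np.array([-.1,.1,-2.4])
lipto(.083,.06,-13,.12); 
for x,y,z in ((.0007,.083,.040),(.0007,.083,.026),(.0055,.083,.026),(-.004,.083,.026),(.0007,.083,.026)):
    lipto(y,z,-13,.05,x=x); f=favg(2)-f0; print(x,z,f.round(2))
    if abs(f).max()>20: break
snap("9"); crop(load("scene9"),200,200,300,275,"i_scene.png"); brief(state())
E
```

```text
0.0007 0.04 [-0.   -0.18  0.08]
0.0007 0.026 [1.34 6.07 3.51]
0.0055 0.026 [0.23 6.01 2.84]
-0.004 0.026 [1.32 6.51 3.86]
0.0007 0.026 [-0.38  6.11  3.07]
i_scene.png scale 8.0
t 21.99 pos [ 0.5076 -0.3094  0.0396] F [-1.5  6.   0.7] M [0.52 0.15 0.04] gap 0.193
```

View pics/i_scene.png

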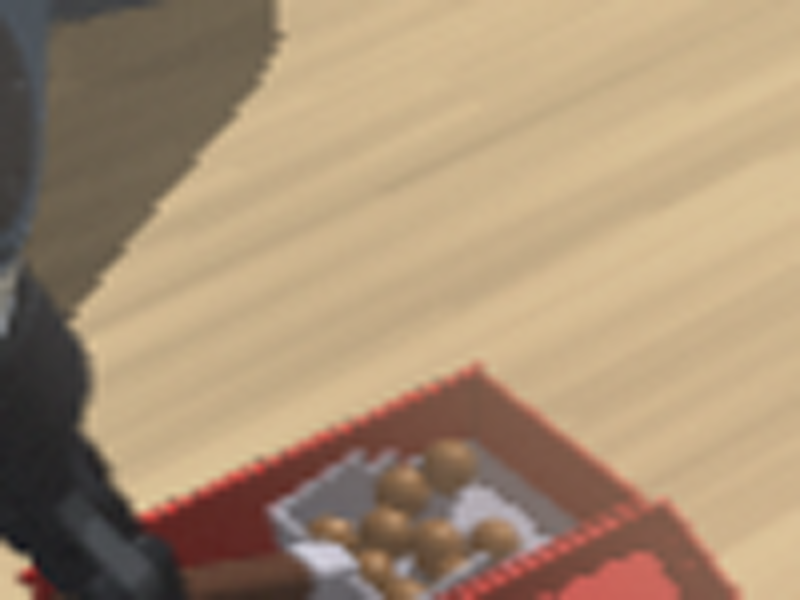

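```bash
python3 - <<'E'
from plan import *
from station import *
lipto(.084,.055,-15,.06,x=.0007); lipto(.084,.11,-25,.08); hold(.2); print(favg(4).round(2)); brief(state())
snap("10"); crop(load("scene10"),200,180,300,255,"j_scene.png")
E
```

```text
[ 0.19  0.   -1.94]
t 23.28 pos [ 0.508  -0.3088  0.0898] F [-0.7 -0.1 -1.5] M [-0.73  0.01  0.04] gap 0.193
j_scene.png scale 8.0
```

View pics/j_scene.png

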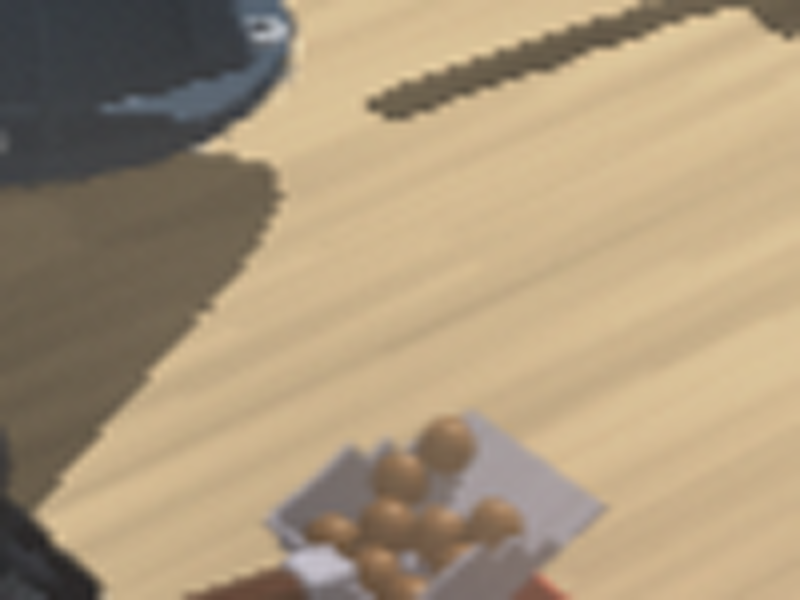

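All nine look to be aboard, and the load reads about 0.8 N more. I'll check IK for the dump, then carry the biscuits over with a small inward roll.

```bash
cat >> plan.py <<'E'
def lipr(lip,yaw,pitch,roll=0.):
    M=np.eye(4); M[:3,:3]=R.from_euler("ZYX",[yaw,pitch,roll],degrees=True).as_matrix(); M[:3,3]=np.array(lip)-M[:3,:3]@[.042,0,0]; return tool(M,RL)
YD=88.; HD=np.array([np.cos(np.radians(YD)),np.sin(np.radians(YD)),0])
def dl(z,off=-.015): return np.r_[GR[:2,3],z]+off*HD
DUMP=[(.150,-14,-.015),(.142,-3,-.015),(.136,6,-.015),(.133,15,-.015),(.132,26,-.015),(.132,38,-.015),(.132,50,-.015),(.132,58,-.015)]
E
python3 - <<'E'
from plan import *
from station import *
for z,pi,of in DUMP:
    q=solve_ik(*lipr(dl(z,of),YD,pi)); print(pi,None if q is None else np.round(q,2))
p,o=lipr(bx(.0007,.084,.2),YB,-26,7); servo_line(p,o,rate=.12)
p,o=lipr(dl(.20),YD,-26,5); servo_line(p,o,rate=.16); hold(.2); s=state(); brief(s); print(s["q"].round(2))
M=np.eye(4); M[:3,:3]=R.from_rotvec(s["ee_rot"]).as_matrix(); M[:3,3]=s["eef_pos"]
S=M@np.linalg.inv(RL)
it=[(S,rect(-.042,.042,-.037,.037,0),(0,255,0)),(GR,circ(.052,.118),(255,255,0))]
snap("11"); over(load("scene11"),it,270,110,390,200,"k_scene.png"); over(load("top11"),it,150,130,270,220,"k_top.png")
E
```

```text
-14 [-0.3   0.38  1.89  0.51  1.06 -0.56]
-3 [-0.19  0.3   1.88  0.3   1.03 -0.33]
6 [-0.09  0.27  1.85  0.12  1.03 -0.12]
15 [ 0.02  0.25  1.82 -0.06  1.08  0.08]
26 [ 0.16  0.26  1.76 -0.26  1.18  0.3 ]
38 [ 0.31  0.31  1.69 -0.44  1.33  0.49]
50 [ 0.44  0.39  1.61 -0.58  1.5   0.62]
58 [ 0.51  0.45  1.55 -0.66  1.61  0.68]
t 26.65 pos [0.4883 0.0169 0.1769] F [-0.3  0.7 -2.3] M [-0.73 -0.04 -0.01] gap 0.195
[-0.37  0.45  1.81  0.61  1.28 -0.65]
```

View pics/k_scene.png

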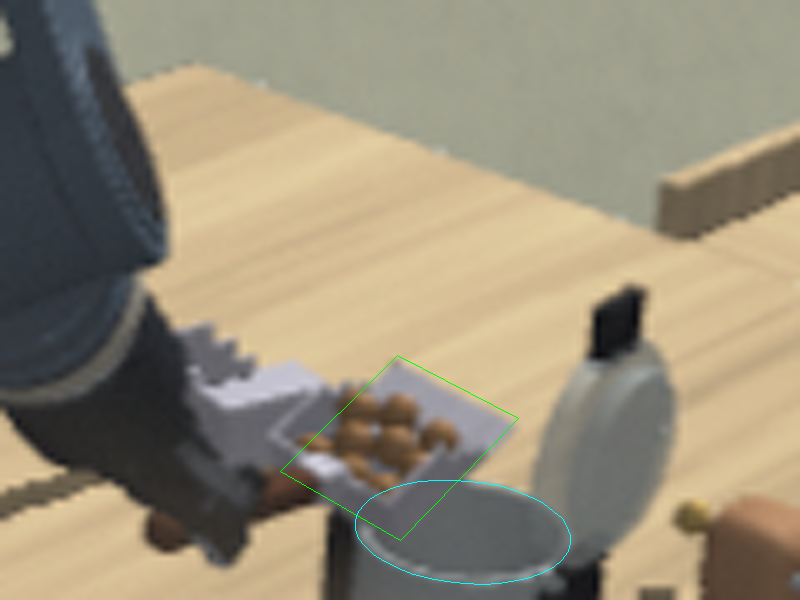

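View pics/k_top.png

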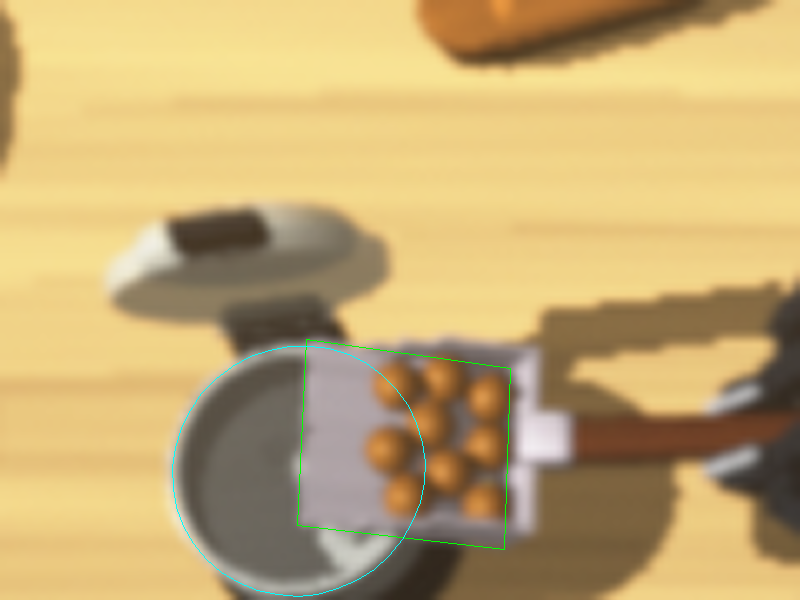

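```bash
python3 - <<'E'
from ov import *
crop(load("scene11"),300,150,360,195,"l_scene.png"); crop(load("top11"),185,165,245,210,"l_top.png")
E
```

```text
l_scene.png scale 13.333333333333334
l_top.png scale 13.333333333333334
```

View pics/l_scene.png

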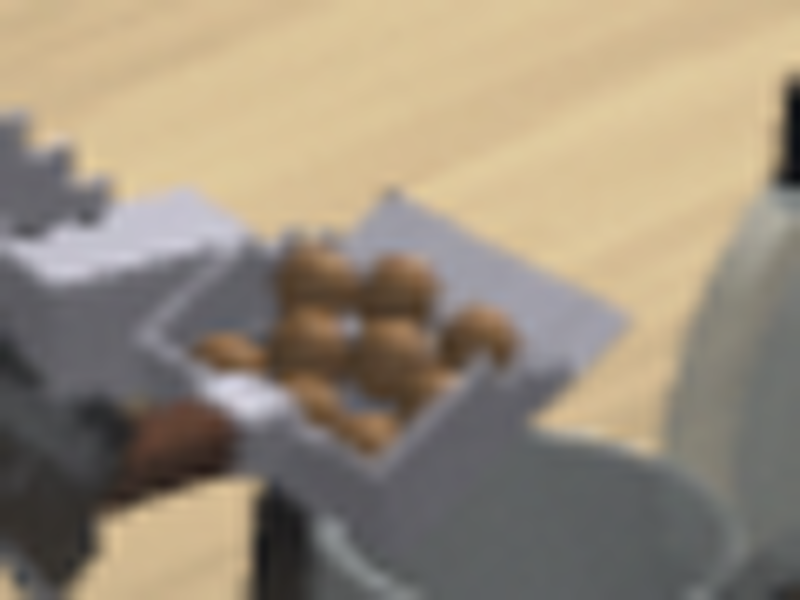

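View pics/l_top.png

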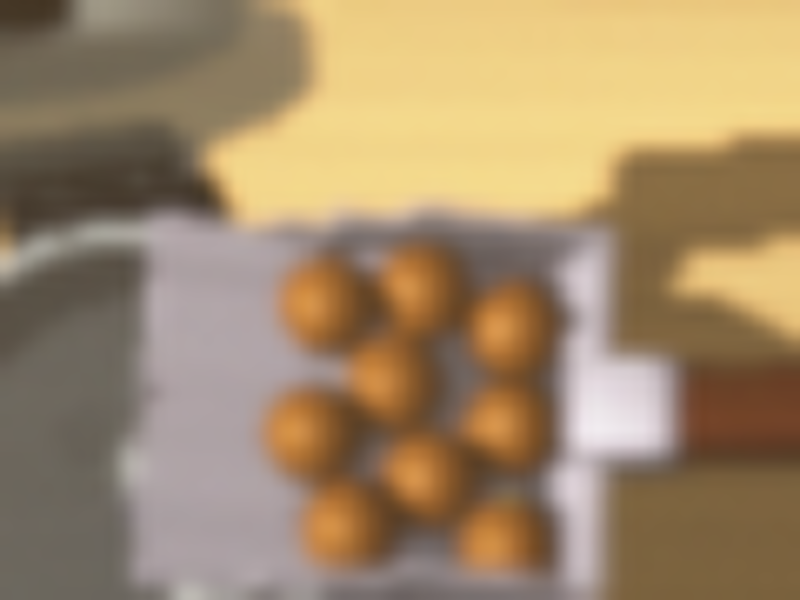

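```bash
python3 - <<'E'
from plan import *
from scipy.optimize import least_squares
c=load("top11"); s=load("scene11")
f=lambda p,u,v:(np.array(p,float)+.5)/13.3333-.5+[u,v]
mod=np.array([(.042,.037,.002),(.042,-.037,.002),(-.042,.037,.03),(-.042,-.037,.03)])
us=f([(393,190),(630,322),(145,332),(378,475)],300,150); ut=f([(137,582),(150,215),(605,600),(612,228)],185,165)
def pose(x):
    M=np.eye(4); M[:3,:3]=R.from_euler("ZYX",x[3:],degrees=True).as_matrix(); M[:3,3]=x[:3]; return M
def res(x):
    P=ap(pose(x),mod); return np.r_[(proj(s,P)-us).ravel(),(proj(c,P)-ut).ravel()]
x0=np.r_[.49,.14,.18,88,-26,5]
r=least_squares(res,x0); print(r.x.round(4),np.sqrt(np.mean(r.fun**2))); print(r.fun.round(1))
lip=ap(pose(r.x),[(.042,0,0)])[0]; print("lip",lip,"planned",dl(.20))
np.save("S11.npy",pose(r.x))
E
```

```text
[  0.4884   0.1402   0.1777  87.9467 -23.7871   6.0304] 0.24625236709308848
[-0.1 -0.   0.3 -0.  -0.7  0.1  0.1 -0.  -0.   0.1  0.3  0.  -0.4 -0.4
 -0.1  0. ]
lip [0.48980354 0.17862541 0.19462611] planned [0.48947651 0.17900914 0.2       ]
```

The fitted scoop pose is 2° and 5 mm from the plan. I'll update the grip transform and tip.

```bash
python3 - <<'E'
from plan import *
from station import *
s=state(); M=np.eye(4); M[:3,:3]=R.from_rotvec(s["ee_rot"]).as_matrix(); M[:3,3]=s["eef_pos"]
np.save("RL.npy",np.linalg.inv(np.load("S11.npy"))@M)
E
echo 'RL=np.load("RL.npy")' >> plan.py
python3 - <<'E'
from plan import *
from station import *
for z,pi,of in DUMP: assert solve_ik(*lipr(dl(z,of),YD,pi)) is not None
for z,pi,of in DUMP:
    p,o=lipr(dl(z,of),YD,pi); servo_line(p,o,rate=.11)
    if pi>20: hold(.1)
hold(.3); brief(state())
snap("12"); crop(load("scene12"),270,110,390,200,"m_scene.png"); crop(load("top12"),150,130,270,220,"m_top.png")
E
```

```text
t 30.55 pos [0.4872 0.1383 0.2897] F [-0.4 -0.4 -0.9] M [ 0.45 -0.04  0.04] gap 0.196
m_scene.png scale 6.666666666666667
m_top.png scale 6.666666666666667
```

View pics/m_scene.png

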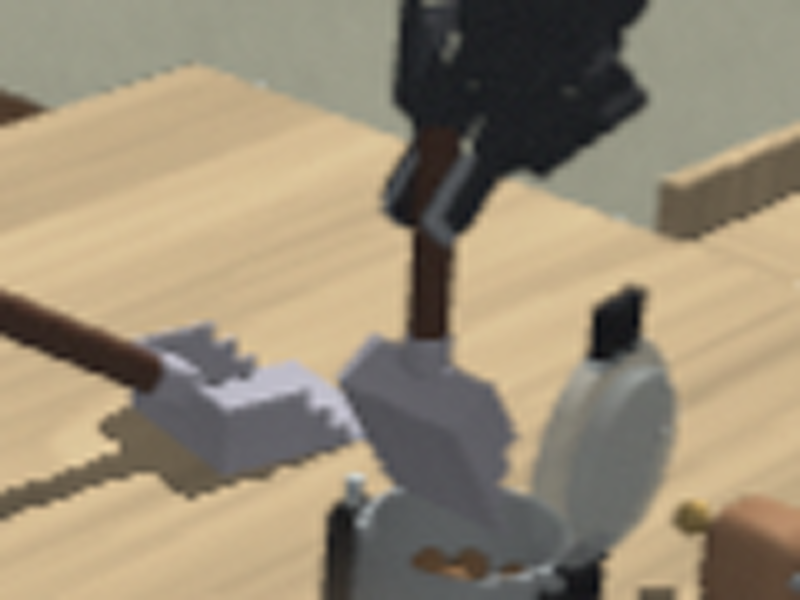

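View pics/m_top.png

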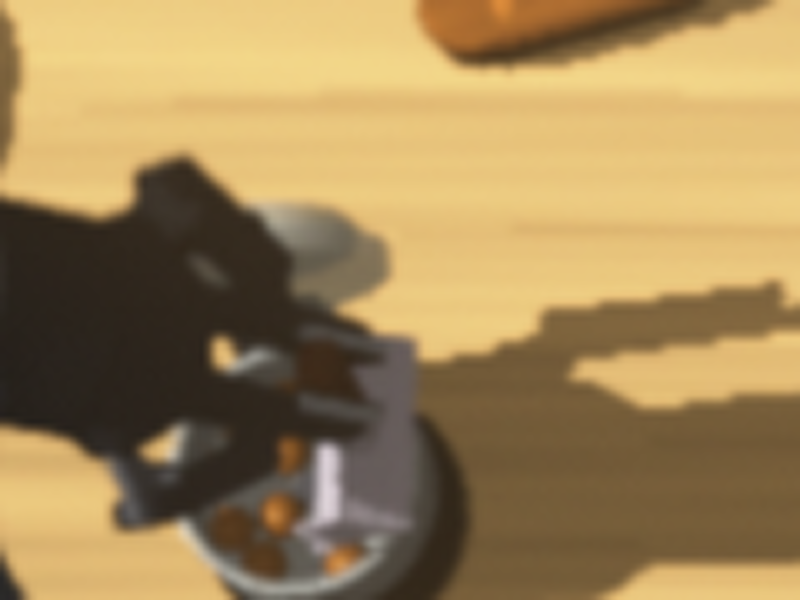

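```bash
python3 - <<'E'
from plan import *
from station import *
p,o=lipr(dl(.20,-.03),YD,50); servo_line(p,o,rate=.2)
lp=lambda z:np.array([.505,.075,z])
p,o=lipr(lp(.12),YD,0); goto(p,o)
p,o=lipr(lp(.012),YD,0); servo_line(p,o,rate=.15); hold(.1); f0=favg(4); z=.012
while z>-.01:
    z-=.002; p,o=lipr(lp(z),YD,0); servo_line(p,o,rate=.04); f=favg(3)-f0
    if f[2]>2: break
print(z,f.round(2)); brief(state())
snap("13"); crop(load("scene13"),230,120,390,240,"n_scene.png"); crop(load("top13"),150,130,270,220,"n_top.png")
E
```

```text
0.0 [-0.54 -0.59  5.23]
t 35.03 pos [ 0.4989 -0.0799  0.0494] F [ 0.7 -1.1  4.9] M [0.12 0.21 0.04] gap 0.196
n_scene.png scale 5.0
n_top.png scale 6.666666666666667
```

View pics/n_scene.png

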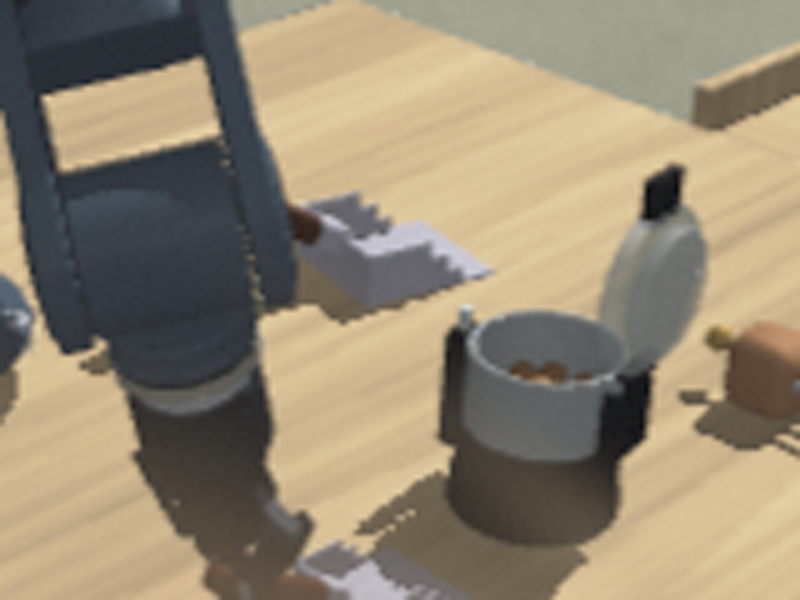

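View pics/n_top.png

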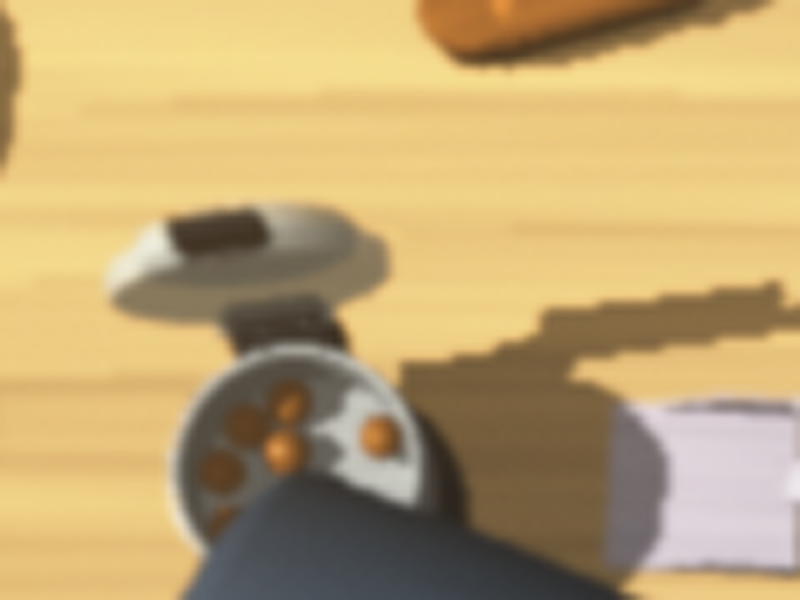

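```bash
cat >> plan.py <<'E'
def down(sg):
    y=sg*GR[:3,1]; z=np.array([0,0,-1.]); return R.from_matrix(np.c_[np.cross(y,z),y,z]).as_rotvec()
def g(x,y,z): return ap(GR,[(x,y,z)])[0]
E
python3 - <<'E'
from plan import *
from station import *
gripper_to(.6); hold(.1); s=state(); zt=R.from_rotvec(s["ee_rot"]).as_matrix()[:,2]
servo_line(s["eef_pos"]-zt*.10,rate=.15); brief(state())
snap("14"); crop(load("scene14"),200,120,360,240,"p_scene.png")
c=load("top14"); f=lambda p:(np.array(p,float)+.5)/6.6667-.5+[150,130]
print("tab",[ (z,atz(c,f([(218,230)]),z)[0].round(3)) for z in (.24,.25)])
for sg in (1,-1):
    for P in (g(.15,0,.33),g(.15,0,.215),g(-.03,0,.215),g(-.066,0,.18),g(-.066,0,.125)):
        q=solve_ik(P,down(sg)); print(sg,P.round(3),None if q is None else q.round(2))
E
```

```text
t 36.48 pos [ 0.4957 -0.104   0.1453] F [ 0.   0.8 -0.1] M [-0.09  0.06  0.04] gap 0.598
p_scene.png scale 5.0
tab [(0.24, array([0.559, 0.207, 0.24 ])), (0.25, array([0.556, 0.205, 0.25 ]))]
1 [0.639 0.21  0.33 ] [ 0.25  0.52  1.16  0.    1.46 -1.43]
1 [0.639 0.21  0.215] [ 0.25  0.59  1.32  0.    1.23 -1.43]
1 [0.46  0.191 0.215] [ 0.3   0.28  1.8   0.    1.07 -1.38]
1 [0.424 0.187 0.18 ] [ 0.31  0.26  1.92 -0.    0.96 -1.36]
1 [0.424 0.187 0.125] [ 0.31  0.35  1.97 -0.    0.83 -1.36]
-1 [0.639 0.21  0.33 ] [ 0.25  0.52  1.16 -0.    1.46  1.71]
-1 [0.639 0.21  0.215] [ 0.25  0.59  1.32 -0.    1.23  1.71]
-1 [0.46  0.191 0.215] [ 0.3   0.28  1.8  -0.    1.07  1.76]
-1 [0.424 0.187 0.18 ] [ 0.31  0.26  1.92 -0.    0.96  1.78]
-1 [0.424 0.187 0.125] [ 0.31  0.35  1.97 -0.    0.83  1.78]
```

View pics/p_scene.png

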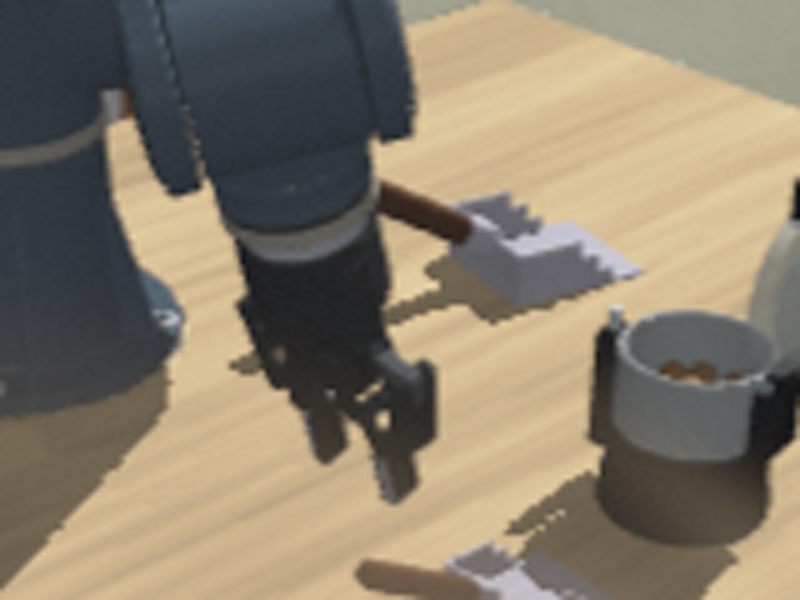

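```bash
python3 - <<'E'
from plan import *
from station import *
p=state()["eef_pos"]; servo_line(p+[0,0,.2],rate=.3); gripper_to(0.0,force=60)
goto(g(.155,0,.34),down(1)); servo_line(g(.155,0,.215),rate=.2); f0=favg(4); brief(state())
snap("15"); crop(load("scene15"),270,110,430,230,"q_scene.png")
E
```

```text
t 40.09 pos [0.6449 0.2106 0.2169] F [-0.9  0.5  0.1] M [0.01 0.01 0.05] gap -0.0
q_scene.png scale 5.0
```

View pics/q_scene.png

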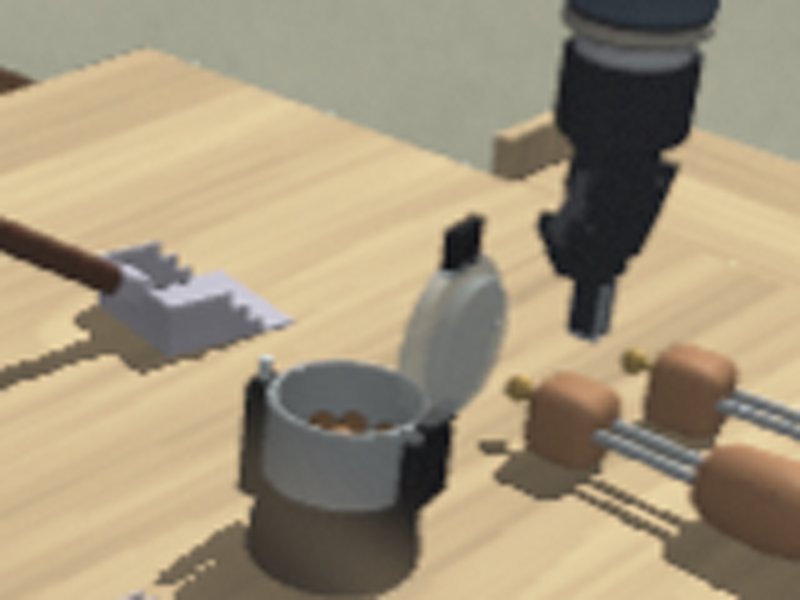

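Fingers are shut and well behind the lid. Now I'll sweep toward the switch pillar.

```bash
python3 - <<'E'
from plan import *
from station import *
for x in (.11,.08,.05,.02,-.01):
    servo_line(g(x,0,.215),rate=.12); print(x,state()["wrist_force"].round(1))
hold(.4)
snap("16"); crop(load("scene16"),270,110,430,230,"r_scene.png"); brief(state())
E
```

```text
0.11 [ 0.  -1.4 -0.6]
0.08 [ 0.   0.9 -0.6]
0.05 [-1.  -0.6  0.2]
0.02 [ 1.3  0.  -0.8]
-0.01 [0.  0.2 0.8]
r_scene.png scale 5.0
t 42.82 pos [0.4802 0.1929 0.215 ] F [ 0.4 -1.1  0.5] M [ 0.   -0.02  0.06] gap -0.004
```

View pics/r_scene.png

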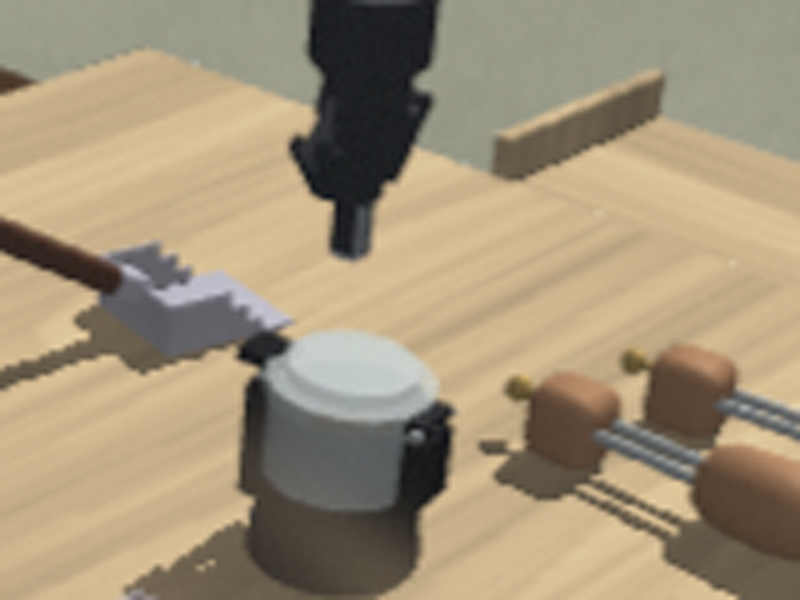

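The lid has fallen shut, with its tab over the pillar at (262,350). Now I'll press the tab, watching the force.

```bash
python3 - <<'E'
from plan import *
from station import *
servo_line(g(-.067,0,.20),rate=.2); servo_line(g(-.067,0,.145),rate=.15); hold(.1); f0=favg(5); print(f0.round(2))
z=.145
while z>.118:
    z-=.0015; servo_line(g(-.067,0,z),rate=.05); f=favg(3)-f0; print(round(z,4),state()["eef_pos"][2].round(4),f.round(1))
    if f[2]>25: break
snap("17"); crop(load("scene17"),270,110,430,230,"u_scene.png"); crop(load("top17"),150,120,270,210,"u_top.png"); brief(state())
E
```

```text
[0.1  0.11 0.48]
0.1435 0.1436 [-0.2  0.3 -0.3]
0.142 0.142 [-0.  -0.4 -0.4]
0.1405 0.1404 [-0.1 -0.3 -0.3]
0.139 0.139 [ 0.1 -0.3 -0.6]
0.1375 0.1374 [-0.2  0.  -0.3]
0.136 0.1361 [ 0.6 -0.2  0.4]
0.1345 0.1345 [-0.6 -0.1  2.4]
0.133 0.133 [-1.   0.2  3.9]
0.1315 0.1315 [-2.5  0.3  5.2]
0.13 0.1301 [-2.7  0.1  6.2]
0.1285 0.1296 [-8.9 -2.3 22.8]
0.127 0.1292 [-15.1  -4.2  40.8]
u_scene.png scale 5.0
u_top.png scale 6.666666666666667
t 47.66 pos [0.4233 0.1869 0.1292] F [-15.   -3.7  41.5] M [-0.77  2.62 -0.01] gap -0.001
```

View pics/u_scene.png

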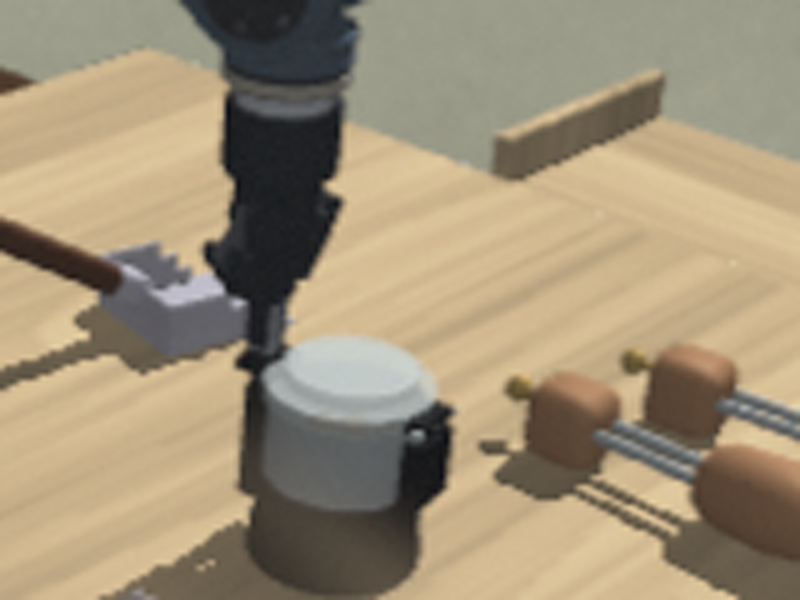

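View pics/u_top.png

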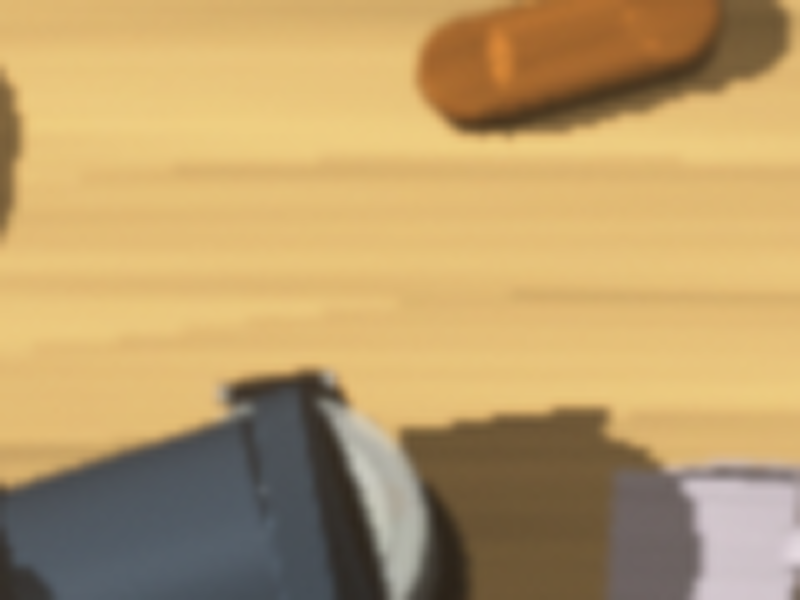

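The spring compressed from 0.136 to 0.130, then met the hard stop with the lid fully shut. I'll ease to a moderate push, check it holds steady, and hand in.

```bash
python3 - <<'E'
from plan import *
from station import *
servo_line(g(-.067,0,.1283),rate=.02); hold(.5); f=favg(5); print(f.round(1)); s=state(); brief(s)
assert f[2]>12 and s["eef_pos"][2]<.1305
close_job()
E
```

```text
[-9.8 -2.1 25.6]
t 48.49 pos [0.4232 0.1868 0.1295] F [-9.1 -3.  26.7] M [-0.39  1.6  -0.04] gap -0.006
the job is handed in; nothing more can be done
```

The job was handed in at about 48.5 s of the 67 s allowed, with the fingers holding the grinder's tab fully pressed. The system gave no verdict.

- **Biscuits:** I scooped all nine from the red box and tipped them into the grinder's bowl. The last picture before the lid closed showed at least six in the bowl. The arm hid the rest, but the weight change showed the scoop was empty.
- **Scoop:** I set it down on the table between the grinder and the box and let go. The picture after release showed it lying free.
- **Lid and switch:** I swung the lid shut and pressed the tab. The fingers met it 136 mm up, felt the spring (about 2 to 6 N), then a hard stop at 130 mm, which matches the lid being fully shut. At hand-in they were pushing down with about 25 N at 129.5 mm. I had no direct reading of the switch or the lid angle.
- **Contact with the box:** while I was tilting the loaded scoop back, something caught the box, most likely the fingers on an end wall. The wrist force reached about 43 N for a moment. Nothing spilled, and the scoop shifted only about 2° in the grip. I can't rule out that the gripper's body, which has a 40 N limit, took some of that force.
- **Perched biscuits:** two biscuits sat on the ends of the scoop's side walls. I nudged them inward against the box walls before carrying them over.
- **Shoe things:** the arm was never sent near the shoe trees, brush or tin.

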